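# Load the hall carousel's wide bin, turn it to the front and hold it

## Task

Tidy away the pocket things for the way out: put the green pill box (lid up), the small aluminium screw-top canister (standing, lid up) and the comb (lying flat) into the wide open bin of the wooden carousel, and leave everything else on the console where it is. Turn the carousel until that wide bin squarely faces the front side of the carousel's square base, the side nearest the robot. Finish while still gripping the carousel's centre knob, holding it still there; do not let go.

Things in the scene. Friction and masses are not known exactly. Their poses are not given: they have to be found in the camera images.
- carousel_base: fixed square dark wooden base plate of the carousel, 270 x 270 x 12 mm, lying on the console; its corners show beyond the round board. Origin at the centre of its underside, on the carousel's turning axis. Its -x side is the front side (the one nearest the robot); the base stands turned by up to about 17 degrees from the robot's axes
- carousel (a joint): angle of the round wooden board (320 mm across, top 25 mm above the console) on the base, rad, growing counter-clockwise seen from above. 0 (or any full turn) = the wide bin faces the front side of the base. Turns endlessly either way on a bearing with light friction (about 0.06 N m) and stays where it is left
- bin (a point): the wide open bin fixed on the board, the largest of the three compartments and the only empty one: centre of its inner floor, 28 mm above the console and 88 mm from the turning axis. Inside 96 mm along its x (radial, -x points outward, away from the axis) by 136 mm along its y (tangential), 30 mm deep, walls 5 mm thick. Axes turn with the board; z up
- knob_mid (a point): centre of the round wooden knob on the post in the middle of the carousel, on the turning axis, 100 mm above the console: 36 mm diameter, 26 mm tall (87 to 113 mm above the console), post below it 18 mm thick; fixed to the board, so turning the knob turns the carousel. The other things on the board (lidded glass jar, small tray with a sponge, narrow slot with a grey case) are fixed to it and lower than 75 mm
- pillbox_mid (a point): centre of the green plastic pill box with a flip-top lid, 50 mm along its x, 36 mm along its y, 24 mm tall, z up through its lid; about 45 g
- canister_mid (a point): centre of the small upright aluminium screw-top canister, 40 mm diameter, 46 mm tall, z up through its lid; about 60 g
- comb_mid (a point): centre of the black plastic pocket comb lying flat, 118 mm long along its x, 22 mm wide along its y, 6 mm thick; about 22 g
- polish_tin: leave alone: flat round shoe-polish tin, 73 mm diameter, 22 mm tall; origin at its underside
- shoehorn: leave alone: steel shoehorn with a wooden grip, lying along its x, 200 mm long, 36 mm wide, 15 mm tall; origin at its underside
- bowl: leave alone: oval wooden bowl, 233 mm along its y by 150 mm, 48 mm tall, with a key ring and a glass marble in it; origin at its underside
- glasses_case: leave alone: black hard glasses case, 160 x 62 x 40 mm; origin at its underside
- shoe_brush: leave alone: wooden shoe brush, 155 x 50 x 45 mm; origin at its underside
- care_bottle: leave alone: white bottle with a black cap, 48 mm diameter, 130 mm tall; origin at its underside
Not all that is in view belongs to the job. Of the things shaped like the part that bears canister_mid, the aluminium one is meant. Of the things shaped like the part that bears pillbox_mid, the green one is meant.

How it is judged:
At the end, for the whole second after the job is handed in: Wide bin within 10 degrees of the base's front, board still; gripper closed on the knob (grasp point within 30 mm of its centre, over 2 N). Pill box, canister and comb inside the bin's walls, undersides below its rim; box and canister lid up, comb flat (either face up), all within 20 degrees (x of bin in the frame of carousel_base below 0 m and y of bin in the frame of carousel_base between -0.015 and 0.015 m and velocity of joint carousel between -0.05 and 0.05 rad/s and contact force between the fingers and knob above 2 N and distance between the grasp point and knob_mid below 0.03 m and x of pillbox_mid in the frame of bin between -0.036 and 0.036 m and y of pillbox_mid in the frame of bin between -0.056 and 0.056 m and z of pillbox_mid in the frame of bin below 0.041 m and angle between each of pillbox_mid, canister_mid's own z axis and vertical below 0.35 rad and x of canister_mid in the frame of bin between -0.034 and 0.034 m and y of canister_mid in the frame of bin between -0.054 and 0.054 m and z of canister_mid in the frame of bin below 0.052 m and x of comb_mid in the frame of bin between -0.042 and 0.042 m and y of comb_mid in the frame of bin between -0.03 and 0.03 m and z of comb_mid in the frame of bin below 0.029 m and (angle between comb_mid's own z axis and vertical below 0.35 rad or angle between comb_mid's own z axis and vertical above 2.79 rad)); the arm keeps its last pose, push and grip.
It fails at once if something else on the console was moved by more than 25 mm (distance of any of polish_tin, shoehorn, bowl, glasses_case, shoe_brush, care_bottle from where it was at the start of the episode above 0.025 m).
It also fails if it takes over 72 s, if anything falls off the work surface, if the arm or the gripper's body presses on something with over 40 N, if the wrist force passes 120 N, or if a joint passes its speed limit or range.

## Robot

A 7-joint arm with a two-finger parallel gripper is mounted at the origin on the work surface. World frame = base frame: x ahead of the robot, y to its left, z up, the work surface at z = 0. Lengths are in m, angles in rad, forces in N, time in s.
With the tool pointing down it reaches from about 0.35 to 0.9 m from the base axis. Payload 8.1 kg.
Tool frame: the origin (TCP) lies at the very end of the fingers, on their centre line; the grasp point (between the pads) lies grip_point_offset behind it (grip_point_offset is the distance from the TCP to the grasp point, in m); z points along the fingers, y is the direction in which the jaws open and shut (so a half turn about z gives the same grasp; the last joint's range is limited). The gripper opens to 92 mm and grips with 3 to 60 N. Pads are 19 mm wide; open, the fingers measure 130 mm over their backs; the gripper's body (75 mm by 190 mm) begins 47 mm behind the grasp point.
Start: joints at [-1.385, 0.434, 0.025, 1.573, -0.012, 1.134, -0.075], TCP at [0.178, 0.599, 0.227] pointing down, gripper open.
Joint ranges: [-2.62, 2.62], [-0.44, 2.09], [-1.27, 1.32], [0.08, 2.57], [-1.32, 4.46], [0.12, 2], [-2.74, 2.74]. Speed limits (rad/s): [2.22, 2.22, 3.01, 3.01, 3.14, 3.14, 3.14].

## Interface

Orientations are given as a rotation vector (axis times angle).
In Python, from cell import * gives the robot as it stands.
- The arm moves only by the tool drive_tool, never from a script. Its argument "increments" is a list of rows, each an object of numbers: "grip": the gripper's target within -1 to 1 (shut at 1, half-way at 0, fully open at -1); "tx", "ty", "tz": the shift along the world's x, y, z normalised to -1 to 1, where 1 is 400 mm; "turn": the turn about the world's z normalised to -1 to 1, where 1 is 60 degrees. In form: [{"grip": .., "tx": .., "ty": .., "tz": .., "turn": ..}, ...]. A call has 1 to 20 rows; each row is the pose to reach, as a shift and turn from the pose measured when the call began; what a row does not reach only later rows make up. A row lasts 1/10 s, in which the tool goes at most 50 mm and 8.59 degrees, less where a joint would pass 70% of its speed; a pose out of reach is approached as far as the arm can. A call with a number of a shift or a turn outside -1 to 1 is refused whole. A call with a gripper value outside its range is refused whole. The fingers move at their own pace and stop on an object; "newtons" is the grip in N (left out, the last holds). Time passes only in rows, so rows that repeat a pose let the fingers close. It gives the time, the measured TCP pose, the force and the opening at its end, in the units of the state.
- observe(): the state, without advancing time (a new reading comes with each control period).
- get_image(name): name is "side" or "top" or "wrist"; returns the picture (420x560x3 uint8, red, green, blue); there is no depth.
- camera_info(name): a dict with "fx", "fy", "cx", "cy" (pixels), "distortion" ([k1, k2, p1, p2, k3] as OpenCV has them; the pictures are not rectified), "eye" and "rotation" of the camera in the world; the wrist camera has in their place "hand_eye" (4x4, takes a point from camera to tool coordinates, whose origin is the TCP and whose axes are the flange's). Camera axes: x right, y down, z forward; pixel columns grow to the right and rows downward; lengths in m; the calibration is good to about 2 mm. A picture is of the moment at which its call begins: read the wrist's pose just before it. camera_info takes no time and is no camera call.
- sign_off(): hands the job in, once; it reports no verdict.
The state is a dict: "clock": time; "joints": joint angles; "dq": joint speeds; "joint_efforts": joint torques, N m; "position": TCP position; "ee_rot": TCP orientation; "force": force on the tool from outside, world axes, zero at the start; "ft_torque": the same for the moment, N m; "width": opening from 0.0 (shut) to 1.0 (fully open).
Only numpy, scipy, OpenCV 4.12 (cv2) and the standard library are available. Lean on these libraries where they do the work, as an engineer would, in place of code of your own. Each camera call takes 0.05 s, during which the arm holds its last target. There are 200 camera calls.

## Working session

There is one attempt and no reset: what is moved stays moved. The work goes in short steps, Python scripts to look and compute and a tool call to move; the robot and the scene stay as the last step left them, time stands still between calls to the robot, and variables do not carry over. Pictures are saved under pics/ and viewed, about 8 in all and at most 12, crops included, and the job is handed in when it is done.

Besides the shell and the picture viewer there is one more tool, called in YAML: its name, and indented under it one key for each argument. drive_tool: Moves the arm, as the interface text tells. Its arguments: {"type":"object","properties":{"increments":{"type":"array","items":{"type":"object","properties":{"grip":{"type":"number"},"tx":{"type":"number"},"ty":{"type":"number"},"tz":{"type":"number"},"turn":{"type":"number"}}}},"newtons":{"type":"number"}},"required":["increments"]}

```bash
mkdir -p pics; ls; python3 - <<'E'
from cell import *
import cv2,numpy as np
o=observe()
print(o)
for n in("top","side","wrist"):
    im=get_image(n); cv2.imwrite(f"pics/{n}0.png",im[...,::-1]); print(n,camera_info(n))
print(grip_point_offset)
a=cv2.imread("pics/top0.png");
cv2.imwrite("pics/top0b.png",cv2.resize(a,(800,600),interpolation=cv2.INTER_CUBIC))
E
```

```text
pics
{'clock': 0.0, 'joints': array([-1.38460737,  0.43525551,  0.02495197,  1.5741127 , -0.01160415,
        1.13396993, -0.07508872]), 'dq': array([ 0.00044932, -0.00115866,  0.00011098, -0.00064247,  0.00052304,
       -0.00109115,  0.00045046]), 'joint_efforts': array([ 5.16036835e-05, -6.67837930e+01,  9.84945931e-01, -3.14455605e+01,
       -6.05812389e-02,  4.28121944e-02,  1.20878394e-04]), 'position': array([0.1778907 , 0.59861375, 0.22591848]), 'ee_rot': array([-4.52104094e-01, -3.10879185e+00,  2.50942281e-03]), 'force': array([ 0.55629808,  0.23382724, -0.44507632]), 'ft_torque': array([ 0.02226166, -0.00260828,  0.01274579]), 'width': 0.997189933153158}
top {'fx': 389.37900392331477, 'fy': 389.37900392331477, 'cx': 280.174778646266, 'cy': 205.21378369343523, 'distortion': array([-0.05756089,  0.        ,  0.        ,  0.        ,  0.        ]), 'eye': array([0.35032534, 0.04522597, 1.40665738]), 'rotation': array([-2.16199406,  2.1067864 , -0.17277826])}
side {'fx': 456.11884060816095, 'fy': 456.11884060816095, 'cx': 276.09243612263396, 'cy': 206.49698839793047, 'distortion': array([-0.07722808,  0.        ,  0.        ,  0.        ,  0.        ]), 'eye': array([ 0.32629191, -0.85428639,  0.99232973]), 'rotation': array([-2.32640279,  0.35262734, -0.12171849])}
wrist {'fx': 344.4369169135012, 'fy': 344.4369169135012, 'cx': 282.26472334412483, 'cy': 215.6628653313406, 'distortion': array([-0.08319845,  0.        ,  0.        ,  0.        ,  0.        ]), 'hand_eye': array([[ 7.10532016e-04, -9.51845251e-01, -3.06578071e-01,
         8.42604474e-02],
       [ 9.99999511e-01,  4.65375456e-04,  8.72750779e-04,
        -1.50617589e-04],
       [-6.88049775e-04, -3.06578541e-01,  9.51845116e-01,
        -1.57730997e-01],
       [ 0.00000000e+00,  0.00000000e+00,  0.00000000e+00,
         1.00000000e+00]])}
0.0188
```

View pics/top0b.png

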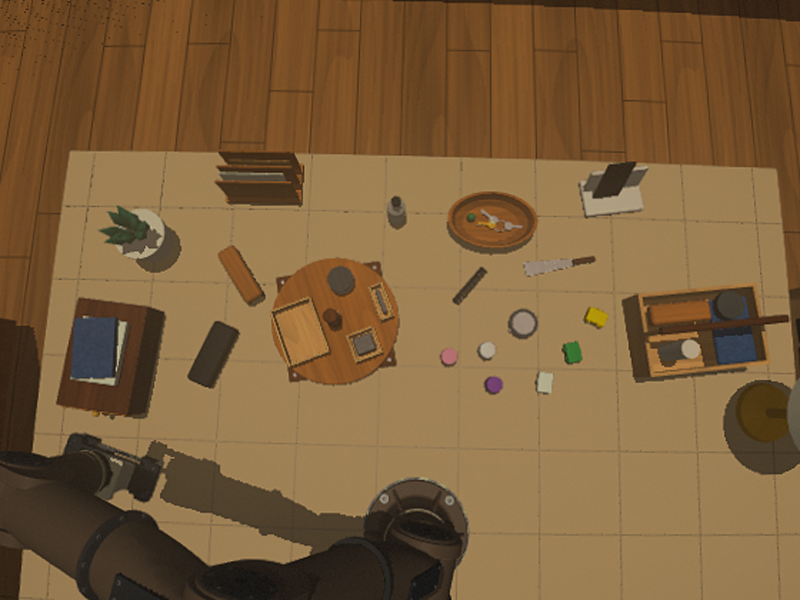

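View pics/side0.png

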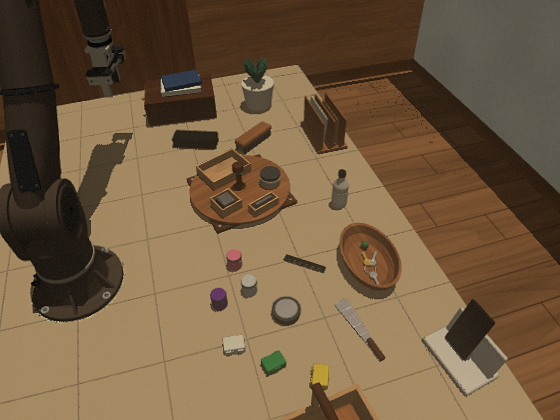

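Top view (800x600): board with knob about (333,319) and the wide empty bin at (300,333). The three similar canisters are pink (449,356), white/silver (487,350) and purple (494,385); the silver one fits "aluminium". The pill boxes are green (572,352), yellow (597,317) and white (545,382); the green one is meant. The comb is at (470,285). I'll confirm these in a crop while measuring.

```bash
cat > h.py <<'E'
from cell import *
import cv2,numpy as np
from scipy.spatial.transform import Rotation as R
def cam(n,o=None):
    c=camera_info(n); K=np.array([[c['fx'],0,c['cx']],[0,c['fy'],c['cy']],[0,0,1]]); d=np.array(c['distortion'])
    if n=='wrist':
        T=np.eye(4);T[:3,:3]=R.from_rotvec(o['ee_rot']).as_matrix();T[:3,3]=o['position'];T=T@c['hand_eye'];return K,d,T[:3,3],T[:3,:3]
    return K,d,np.array(c['eye']),R.from_rotvec(c['rotation']).as_matrix()
def p2w(cm,px,z):
    K,d,e,M=cm; u=cv2.undistortPoints(np.array(px,float).reshape(-1,1,2),K,d).reshape(-1,2)
    r=np.c_[u,np.ones(len(u))]@M.T
    return e+r*((z-e[2])/r[:,2])[:,None]
def w2p(cm,P):
    K,d,e,M=cm; rv=cv2.Rodrigues(M.T)[0]
    return cv2.projectPoints(np.array(P,float).reshape(-1,1,3),rv,-M.T@e,K,d)[0].reshape(-1,2)
E
python3 - <<'E'
from h import *
im=cv2.imread("pics/top0.png"); c=cam('top')
s=1.42857
pts={'knob':(333,317,.113),'green':(572,351,.024),'can':(487,350,.046),'comb':(470,285,.006),'tin':(523,323,.022),'c1':(283,278,.012),'c2':(378,266,.012),'c3':(392,363,.012),'c4':(293,379,.012),'comb1':(456,302,.006),'comb2':(485,269,.006),
'b1':(272,312,.058),'b2':(312,298,.058),'b3':(329,355,.058),'b4':(289,366,.058)}
for k,(u,v,z) in pts.items(): print(k,p2w(c,(u/s,v/s),z)[0,:2].round(3))
a=cv2.resize(im[165:285,180:440],(780,360),interpolation=cv2.INTER_CUBIC)
cv2.imwrite("pics/crop1.png",cv2.convertScaleAbs(a,alpha=1.5))
E
```

```text
knob [0.504 0.208]
green [ 0.444 -0.38 ]
can [ 0.44  -0.164]
comb [ 0.608 -0.126]
tin [ 0.512 -0.258]
c1 [0.613 0.353]
c2 [0.65  0.111]
c3 [0.404 0.068]
c4 [0.358 0.313]
comb1 [ 0.563 -0.091]
comb2 [ 0.651 -0.164]
b1 [0.519 0.365]
b2 [0.556 0.268]
b3 [0.418 0.22 ]
b4 [0.389 0.316]
```

View pics/crop1.png

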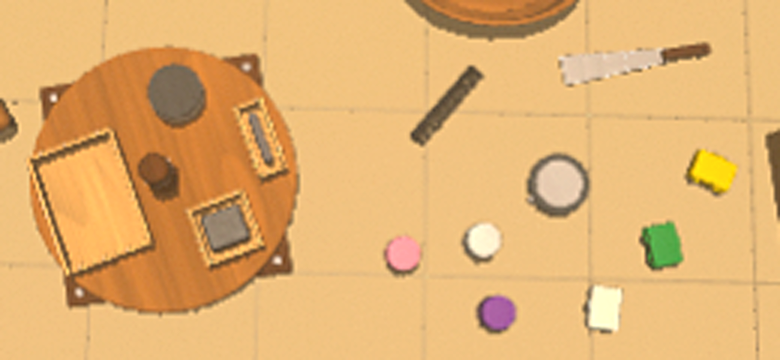

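The crop confirms it. Silver canister (483,242), green pill box (662,246) and comb (447,105) are distinct from the pink/purple canisters and the yellow/white boxes. I'm setting out for the comb first.

drive_tool:
  increments:
    - {"grip": -1,"tx": 0.65,"ty": -1,"tz": 0,"turn": -0.387}
    - {"tx": 0.65,"ty": -1,"tz": 0,"turn": -0.387,"grip": -1}
    - {"tx": 0.65,"ty": -1,"tz": 0,"turn": -0.387,"grip": -1}
    - {"tx": 0.65,"ty": -1,"tz": 0,"turn": -0.387,"grip": -1}
    - {"tx": 0.65,"ty": -1,"tz": 0,"turn": -0.387,"grip": -1}
    - {"tx": 0.65,"ty": -1,"tz": 0,"turn": -0.387,"grip": -1}
    - {"tx": 0.65,"ty": -1,"tz": 0,"turn": -0.387,"grip": -1}
    - {"tx": 0.65,"ty": -1,"tz": 0,"turn": -0.387,"grip": -1}
    - {"tx": 0.65,"ty": -1,"tz": 0,"turn": -0.387,"grip": -1}
    - {"tx": 0.65,"ty": -1,"tz": 0,"turn": -0.387,"grip": -1}

```text
clock: 1.15
position: [0.4397, 0.1945, 0.2263]
ee_rot: [1.075, 2.951, -0.003]
force: [0.7, 0.1, -0.1]
width: 1.0
```

```bash
python3 - <<'E'
from h import *
import pickle
o=observe(); im=get_image('wrist'); pickle.dump(o,open('o_car.pkl','wb')); cv2.imwrite('pics/car.png',im[...,::-1])
E
```

drive_tool:
  increments:
    - {"tx": 0.42,"ty": -0.8,"grip": -1}
    - {"tx": 0.42,"ty": -0.8,"grip": -1}
    - {"tx": 0.42,"ty": -0.8,"grip": -1}
    - {"tx": 0.42,"ty": -0.8,"grip": -1}
    - {"tx": 0.42,"ty": -0.8,"grip": -1}
    - {"tx": 0.42,"ty": -0.8,"grip": -1}
    - {"tx": 0.42,"ty": -0.8,"grip": -1}
    - {"tx": 0.42,"ty": -0.8,"grip": -1}
    - {"tx": 0.42,"ty": -0.8,"grip": -1}

```text
invalid input
```

```bash
python3 - <<'E'
from h import *
import pickle
o=observe(); im=get_image('wrist'); pickle.dump(o,open('o_comb.pkl','wb')); cv2.imwrite('pics/comb.png',im[...,::-1])
a=cv2.imread('pics/car.png'); b=im[...,::-1]
cv2.imwrite('pics/both.png',cv2.convertScaleAbs(cv2.resize(np.hstack([a,b]),(800,300),interpolation=cv2.INTER_AREA),alpha=1.3))
print(o['position'],o['ee_rot'])
E
```

```text
[0.44147179 0.19162685 0.22640063] [ 1.07937675  2.94809946 -0.00386829]
```

View pics/both.png

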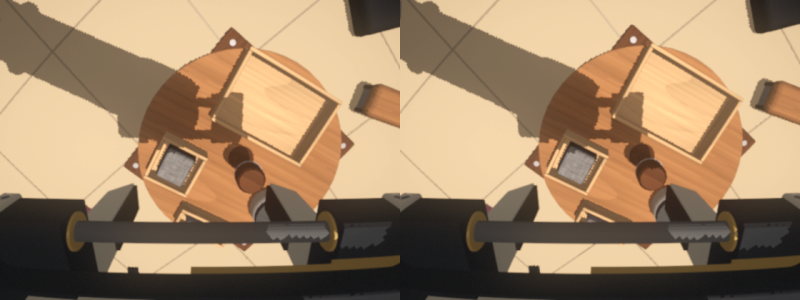

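The wrist view shows the bin's outer rim corners at about (247,45), (340,103), (303,163) and (210,118), and base screws at (233,42), (347,146) and (135,166), all at half scale. The move was refused because it needs every field, so I'm resending it.

drive_tool:
  increments:
    - {"tx": 0.42,"ty": -0.8,"tz": 0,"turn": 0,"grip": -1}
    - {"tx": 0.42,"ty": -0.8,"tz": 0,"turn": 0,"grip": -1}
    - {"tx": 0.42,"ty": -0.8,"tz": 0,"turn": 0,"grip": -1}
    - {"tx": 0.42,"ty": -0.8,"tz": 0,"turn": 0,"grip": -1}
    - {"tx": 0.42,"ty": -0.8,"tz": 0,"turn": 0,"grip": -1}
    - {"tx": 0.42,"ty": -0.8,"tz": 0,"turn": 0,"grip": -1}
    - {"tx": 0.42,"ty": -0.8,"tz": 0,"turn": 0,"grip": -1}
    - {"tx": 0.42,"ty": -0.8,"tz": 0,"turn": 0,"grip": -1}
    - {"tx": 0.42,"ty": -0.8,"tz": 0,"turn": 0,"grip": -1}

```text
clock: 2.15
position: [0.6084, -0.1279, 0.2256]
ee_rot: [1.084, 2.948, -0.005]
force: [0.5, -0.1, -0.7]
width: 0.997
```

```bash
python3 - <<'E'
from h import *
import pickle
o=observe(); im=get_image('wrist')[...,::-1]; pickle.dump(o,open('o_comb.pkl','wb')); cv2.imwrite('pics/comb.png',im)
oc=pickle.load(open('o_car.pkl','rb')); c=cam('wrist',oc); s=1.4
p=p2w(c,np.array([(247,45),(340,103),(303,163),(210,118)])*s,.058)[:,:2]; print(p.round(4),p.mean(0).round(4))
q=p2w(c,np.array([(233,42),(347,146),(135,166)])*s,.012)[:,:2]; print(q.round(4), 'axis',(q[1]+q[2])/2 if 0 else '')
print('knob',p2w(c,np.array([(247,177)])*s,.113)[:,:2])
cb=cam('wrist',o); print('comb expected px',w2p(cb,[[.563,-.091,.006],[.651,-.164,.006]]).round())
cv2.imwrite('pics/comb_b.png',cv2.convertScaleAbs(im,alpha=1.3))
print(o['position'],o['ee_rot'])
E
```

```text
[[0.3828 0.3151]
 [0.5197 0.3697]
 [0.5589 0.2832]
 [0.424  0.2217]] [0.4714 0.2974]
[[0.3682 0.3116]
 [0.6078 0.3606]
 [0.413  0.0751]] axis 
knob [[0.49893426 0.21526054]]
comb expected px [[282. 130.]
 [283. 230.]]
[ 0.60836096 -0.12792402  0.22563473] [ 1.08418591  2.9477206  -0.00533362]
```

View pics/comb_b.png

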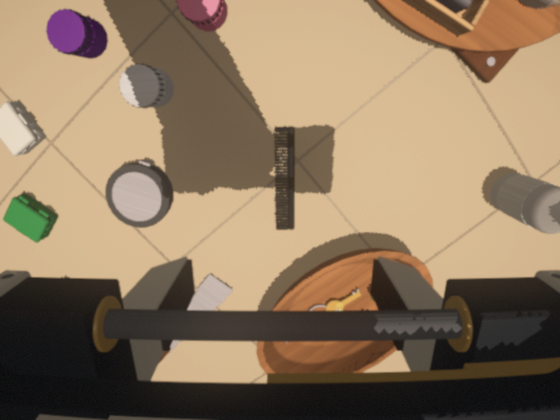

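Wrist view over the comb: the comb runs vertically from (285,127) to (285,229). Aluminium canister lid at (141,85), green box at (30,217), base screw at (491,62).

```bash
python3 - <<'E'
from h import *
import pickle
o=pickle.load(open('o_comb.pkl','rb')); c=cam('wrist',o)
e=p2w(c,[(285,127),(285,229)],.006); print('comb',e.mean(0),np.degrees(np.arctan2(*(e[1]-e[0])[1::-1])),np.linalg.norm(e[1]-e[0]))
print('can',p2w(c,[(140,86)],.046)); print('green',p2w(c,[(20,198),(56,215),(38,240),(4,217)],.024),)
q4=p2w(c,[(491,62)],.012)[0,:2];print('q4',q4)
q=np.array([[.3682,.3116],[.6078,.3606],[.413,.0751]]);
print('axis',(q[1]+q[2])/2,(q[0]+q4)/2)
Rm=R.from_rotvec(o['ee_rot']).as_matrix(); print('jaw deg',np.degrees(np.arctan2(Rm[1,1],Rm[0,1])), 'q',observe()['joints'][6])
E
```

```text
comb [ 0.60689473 -0.12368272  0.006     ] -40.2145756937487 0.11588221147178326
can [[ 0.44244727 -0.16354785  0.046     ]]
green [[ 0.42248722 -0.36360553  0.024     ]
 [ 0.46451534 -0.34557784  0.024     ]
 [ 0.46876981 -0.38844824  0.024     ]
 [ 0.42248339 -0.3989005   0.024     ]]
q4 [0.64751052 0.12160192]
axis [0.5104  0.21785] [0.50785526 0.21660096]
jaw deg 49.61230641979623 q 1.1873509801961308
```

drive_tool:
  increments:
    - {"tx": -0.004,"ty": 0.01,"tz": -0.25,"turn": 0,"grip": 0}
    - {"tx": -0.004,"ty": 0.01,"tz": -0.25,"turn": 0,"grip": 0}
    - {"tx": -0.004,"ty": 0.01,"tz": -0.4,"turn": 0,"grip": 0}
    - {"tx": -0.004,"ty": 0.01,"tz": -0.5,"turn": 0,"grip": 0}
    - {"tx": -0.004,"ty": 0.01,"tz": -0.54,"turn": 0,"grip": 0}
    - {"tx": -0.004,"ty": 0.01,"tz": -0.556,"turn": 0,"grip": 0}
    - {"tx": -0.004,"ty": 0.01,"tz": -0.556,"turn": 0,"grip": 0}
    - {"tx": -0.004,"ty": 0.01,"tz": -0.556,"turn": 0,"grip": 1}
    - {"tx": -0.004,"ty": 0.01,"tz": -0.556,"turn": 0,"grip": 1}
    - {"tx": -0.004,"ty": 0.01,"tz": -0.556,"turn": 0,"grip": 1}
    - {"tx": -0.004,"ty": 0.01,"tz": -0.556,"turn": 0,"grip": 1}
    - {"tx": -0.004,"ty": 0.01,"tz": -0.556,"turn": 0,"grip": 1}
  newtons: 15

```text
clock: 3.4
position: [0.607, -0.1215, 0.0041]
ee_rot: [1.08, 2.949, -0.002]
force: [-0.5, 1.1, 6.6]
width: 0.231
```

drive_tool:
  increments:
    - {"tx": 0,"ty": 0,"tz": 0.1,"turn": 0,"grip": 1}
    - {"tx": 0,"ty": 0,"tz": 0.25,"turn": 0,"grip": 1}
    - {"tx": 0,"ty": 0,"tz": 0.4,"turn": 0,"grip": 1}
    - {"tx": -0.29,"ty": 0.78,"tz": 0.55,"turn": 0.39,"grip": 1}
    - {"tx": -0.29,"ty": 0.78,"tz": 0.55,"turn": 0.39,"grip": 1}
    - {"tx": -0.29,"ty": 0.78,"tz": 0.55,"turn": 0.39,"grip": 1}
    - {"tx": -0.29,"ty": 0.78,"tz": 0.55,"turn": 0.39,"grip": 1}
    - {"tx": -0.29,"ty": 0.78,"tz": 0.55,"turn": 0.39,"grip": 1}
    - {"tx": -0.29,"ty": 0.78,"tz": 0.55,"turn": 0.39,"grip": 1}
    - {"tx": -0.29,"ty": 0.78,"tz": 0.55,"turn": 0.39,"grip": 1}
    - {"tx": -0.29,"ty": 0.78,"tz": 0.55,"turn": 0.39,"grip": 1}
    - {"tx": -0.29,"ty": 0.78,"tz": 0.55,"turn": 0.39,"grip": 1}
    - {"tx": -0.29,"ty": 0.78,"tz": 0.55,"turn": 0.39,"grip": 1}

```text
clock: 4.7
position: [0.4912, 0.1892, 0.224]
ee_rot: [0.463, 3.106, -0.003]
force: [-0.1, -0.3, -0.7]
width: 0.23
```

```bash
python3 - <<'E'
from h import *
import pickle
o=observe(); im=get_image('wrist')[...,::-1]; pickle.dump(o,open('o_car2.pkl','wb')); cv2.imwrite('pics/car2.png',im)
cv2.imwrite('pics/car2b.png',cv2.convertScaleAbs(cv2.resize(im,(800,600),interpolation=cv2.INTER_CUBIC),alpha=1.3))
print(o['position'],o['ee_rot'],o['width'])
E
```

```text
[0.49122526 0.18916732 0.22399826] [ 4.62519286e-01  3.10583206e+00 -3.02140892e-03] 0.23002233975871542
```

View pics/car2b.png

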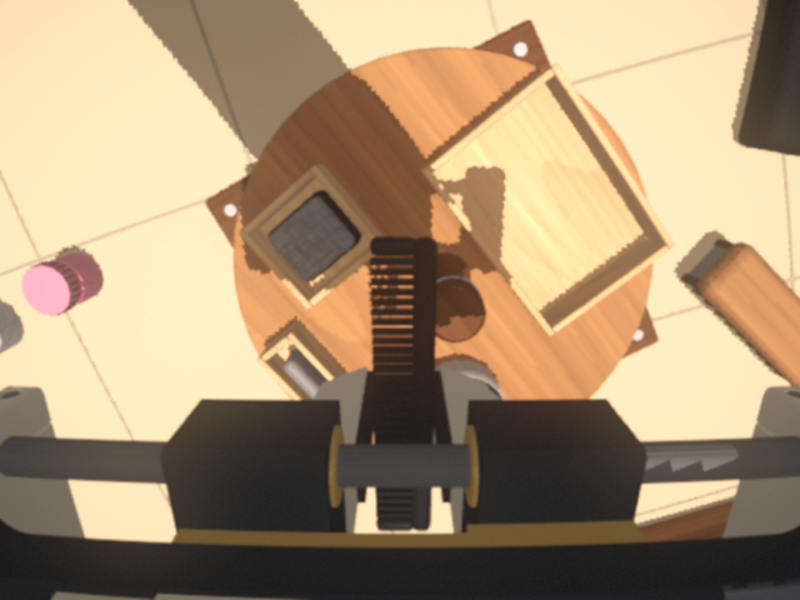

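The comb is held flat. Bin rim corners (800x600) are at (551,65), (672,244), (551,333) and (426,170). Base screws are at (521,49), (231,210) and (638,335).

```bash
python3 - <<'E'
from h import *
import pickle
o=pickle.load(open('o_car2.pkl','rb')); c=cam('wrist',o); s=1/1.42857
p=p2w(c,np.array([(551,65),(672,244),(551,333),(426,170)])*s,.058)[:,:2]; b=p.mean(0)
ang=lambda v:np.degrees(np.arctan2(v[1],v[0]))
print(p.round(4),b, 'edges',[ (ang(p[(i+1)%4]-p[i]).round(1),np.linalg.norm(p[(i+1)%4]-p[i]).round(3)) for i in range(4)])
q=p2w(c,np.array([(521,49),(231,210),(638,335)])*s,.012)[:,:2]; ax=(q[1]+q[2])/2
print(q.round(4),'axis',ax,'base yaw',ang(q[0]-q[1])-90,ang(q[2]-q[0]),'bin dir',ang(b-ax),np.linalg.norm(b-ax))
Rm=R.from_rotvec(o['ee_rot']).as_matrix(); print('jaw',ang(Rm[:2,1]))
E
```

```text
[[0.3874 0.315 ]
 [0.5199 0.3716]
 [0.5588 0.2779]
 [0.4263 0.2239]] [0.47307206 0.29708643] edges [(np.float64(23.2), np.float64(0.144)), (np.float64(-67.5), np.float64(0.101)), (np.float64(-157.8), np.float64(0.143)), (np.float64(113.1), np.float64(0.099))]
[[0.3683 0.3115]
 [0.4131 0.0774]
 [0.603  0.3562]] axis [0.508039   0.21680134] base yaw 10.847926246181075 10.794896727955337 bin dir 113.53479390099822 0.08756930827386986
jaw 73.05948216893917
```

drive_tool:
  increments:
    - {"tx": -0.055,"ty": 0.293,"tz": 0,"turn": 0.667,"grip": 1}
    - {"tx": -0.055,"ty": 0.293,"tz": 0,"turn": 0.667,"grip": 1}
    - {"tx": -0.055,"ty": 0.293,"tz": 0,"turn": 0.667,"grip": 1}
    - {"tx": -0.055,"ty": 0.293,"tz": 0,"turn": 0.667,"grip": 1}
    - {"tx": -0.055,"ty": 0.293,"tz": 0,"turn": 0.667,"grip": 1}
    - {"tx": -0.055,"ty": 0.293,"tz": -0.1,"turn": 0.667,"grip": 1}
    - {"tx": -0.055,"ty": 0.293,"tz": -0.2,"turn": 0.667,"grip": 1}
    - {"tx": -0.055,"ty": 0.293,"tz": -0.3,"turn": 0.667,"grip": 1}
    - {"tx": -0.055,"ty": 0.293,"tz": -0.36,"turn": 0.667,"grip": 1}
    - {"tx": -0.055,"ty": 0.293,"tz": -0.36,"turn": 0.667,"grip": 1}

```text
clock: 5.75
position: [0.4681, 0.3029, 0.0765]
ee_rot: [0.623, -3.075, 0.008]
force: [-0.1, 0.4, -0.5]
width: 0.231
```

drive_tool:
  increments:
    - {"tx": 0.002,"ty": 0.008,"tz": -0.04,"turn": 0,"grip": 1}
    - {"tx": 0.002,"ty": 0.008,"tz": -0.065,"turn": 0,"grip": 1}
    - {"tx": 0.002,"ty": 0.008,"tz": -0.065,"turn": 0,"grip": 1}
    - {"tx": 0.002,"ty": 0.008,"tz": -0.065,"turn": 0,"grip": 1}
    - {"tx": 0.002,"ty": 0.008,"tz": -0.065,"turn": 0,"grip": 0.38}
    - {"tx": 0.002,"ty": 0.008,"tz": -0.065,"turn": 0,"grip": 0.38}
    - {"tx": 0.002,"ty": 0.008,"tz": -0.065,"turn": 0,"grip": 0.38}
    - {"tx": 0.002,"ty": 0.008,"tz": -0.065,"turn": 0,"grip": 0.38}

```text
clock: 6.55
position: [0.469, 0.3063, 0.0508]
ee_rot: [0.623, -3.076, 0.008]
force: [0.6, -0.5, 0.6]
width: 0.307
```

drive_tool:
  increments:
    - {"tx": 0,"ty": 0,"tz": 0.1,"turn": 0,"grip": 0.38}
    - {"tx": 0,"ty": 0,"tz": 0.22,"turn": 0,"grip": 0.38}
    - {"tx": 0,"ty": 0,"tz": 0.34,"turn": 0,"grip": -0.4}
    - {"tx": -0.068,"ty": -1,"tz": 0.4,"turn": 0,"grip": -0.4}
    - {"tx": -0.068,"ty": -1,"tz": 0.4,"turn": 0,"grip": -0.4}
    - {"tx": -0.068,"ty": -1,"tz": 0.4,"turn": 0,"grip": -0.4}
    - {"tx": -0.068,"ty": -1,"tz": 0.4,"turn": 0,"grip": -0.4}
    - {"tx": -0.068,"ty": -1,"tz": 0.4,"turn": 0,"grip": -0.4}
    - {"tx": -0.068,"ty": -1,"tz": 0.4,"turn": 0,"grip": -0.4}
    - {"tx": -0.068,"ty": -1,"tz": 0.4,"turn": 0,"grip": -0.4}
    - {"tx": -0.068,"ty": -1,"tz": 0.4,"turn": 0,"grip": -0.4}
    - {"tx": -0.068,"ty": -1,"tz": 0.4,"turn": 0,"grip": -0.4}

```text
clock: 7.75
position: [0.4408, -0.1005, 0.2116]
ee_rot: [0.609, -3.079, 0.011]
force: [-0.2, 0.8, -1.0]
width: 0.696
```

```bash
python3 - <<'E'
from h import *
import pickle
o=observe(); im=get_image('wrist')[...,::-1]; pickle.dump(o,open('o_can.pkl','wb')); cv2.imwrite('pics/can.png',im)
t=get_image('top')[...,::-1]
c=cam('wrist',o)
a=cv2.resize(t[170:290,170:290],(420,420),interpolation=cv2.INTER_CUBIC)
cv2.imwrite('pics/canb.png',cv2.resize(cv2.convertScaleAbs(np.hstack([im,a]),alpha=1.3),(784,336)))
print(o['position'],o['ee_rot'],w2p(c,[[.4424,-.1635,.046]]))
E
```

```text
[ 0.44077559 -0.10049731  0.21163072] [ 0.60852773 -3.07936046  0.01143771] [[221.08563735 173.6574738 ]]
```

View pics/canb.png

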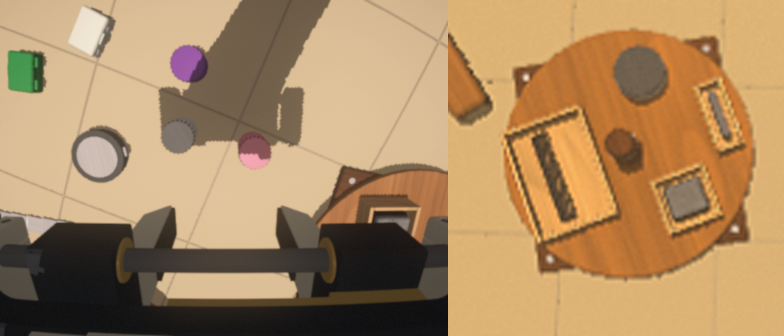

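The comb lies flat in the bin. Aluminium canister lid at (224,170) full scale, green box at about (29,89).

```bash
python3 - <<'E'
from h import *
import pickle
o=pickle.load(open('o_can.pkl','rb')); c=cam('wrist',o)
print('can',p2w(c,[(223.5,170)],.046))
im=cv2.imread('pics/can.png'); h=cv2.cvtColor(im,cv2.COLOR_BGR2HSV)
m=cv2.inRange(h,(45,120,90),(80,255,255)); cn=max(cv2.findContours(m,0,2)[0],key=cv2.contourArea)
r=cv2.boxPoints(cv2.minAreaRect(cn)); print(r, cv2.contourArea(cn)); w=p2w(c,r,.024)[:,:2]; print(w,w.mean(0))
for i in range(2): d=w[i+1]-w[i]; print(np.linalg.norm(d),np.degrees(np.arctan2(d[1],d[0])))
E
```

```text
can [[ 0.43820089 -0.16254032  0.046     ]]
[[ 11.  65.]
 [ 40.  65.]
 [ 40. 114.]
 [ 11. 114.]] 1312.5
[[ 0.4231953  -0.40160713]
 [ 0.41284508 -0.37086831]
 [ 0.45949129 -0.36012617]
 [ 0.47086631 -0.39150256]] [ 0.4415995  -0.38102604]
0.03243458747810852 108.60915676533818
0.04786713616519919 12.968524205017681
```

Canister ≈ (0.440,-0.163), green box ≈ (0.442,-0.380). I'll do the pill box first so the fingers fit in the bin.

drive_tool:
  increments:
    - {"tx": 0,"ty": -0.7,"tz": 0,"turn": -1,"grip": -0.5}
    - {"tx": 0,"ty": -0.7,"tz": 0,"turn": -1,"grip": -0.5}
    - {"tx": 0,"ty": -0.7,"tz": 0,"turn": -1,"grip": -0.5}
    - {"tx": 0,"ty": -0.7,"tz": 0,"turn": -1,"grip": -0.5}
    - {"tx": 0,"ty": -0.7,"tz": 0,"turn": -1,"grip": -0.5}
    - {"tx": 0,"ty": -0.7,"tz": 0,"turn": -1,"grip": -0.5}
    - {"tx": 0,"ty": -0.7,"tz": 0,"turn": -1,"grip": -0.5}
    - {"tx": 0,"ty": -0.7,"tz": 0,"turn": -1,"grip": -0.5}
    - {"tx": 0,"ty": -0.7,"tz": 0,"turn": -1,"grip": -0.5}

```text
clock: 8.75
position: [0.4427, -0.3728, 0.2105]
ee_rot: [-0.992, -2.975, 0.003]
force: [0.2, -0.5, -1.0]
width: 0.748
```

drive_tool:
  increments:
    - {"tx": 0,"ty": 0,"tz": 0,"turn": -0.65,"grip": -0.5}
    - {"tx": 0,"ty": 0,"tz": 0,"turn": -0.65,"grip": -0.5}
    - {"tx": 0,"ty": 0,"tz": 0,"turn": -0.65,"grip": -0.5}
    - {"tx": 0,"ty": 0,"tz": 0,"turn": -0.65,"grip": -0.5}
    - {"tx": 0,"ty": 0,"tz": 0,"turn": -0.65,"grip": -0.5}
    - {"tx": 0,"ty": 0,"tz": 0,"turn": -0.65,"grip": -0.5}

```text
clock: 9.35
position: [0.4436, -0.371, 0.2103]
ee_rot: [-1.921, -2.477, -0.002]
force: [0.2, 0.7, -0.3]
width: 0.747
```

```bash
python3 - <<'E'
from h import *
o=observe(); im=get_image('wrist')[...,::-1]; cv2.imwrite('pics/green.png',im); c=cam('wrist',o)
h=cv2.cvtColor(im,cv2.COLOR_BGR2HSV)
m=cv2.inRange(h,(45,120,60),(80,255,255)); cn=max(cv2.findContours(m,0,2)[0],key=cv2.contourArea)
r=cv2.boxPoints(cv2.minAreaRect(cn)); print(r, cv2.contourArea(cn)); w=p2w(c,r,.024)[:,:2]; print(w,w.mean(0))
for i in range(2): d=w[i+1]-w[i]; print(np.linalg.norm(d),np.degrees(np.arctan2(d[1],d[0])))
Rm=R.from_rotvec(o['ee_rot']).as_matrix(); print(o['position'],'jaw',np.degrees(np.arctan2(Rm[1,1],Rm[0,1])),o['joints'],o['width'])
cv2.drawContours(im:=im.copy(),[r.astype(int)],0,(0,0,255),1)
cv2.imwrite('pics/greenb.png',im)
E
```

```text
[[272. 209.]
 [272. 190.]
 [280. 190.]
 [280. 209.]] 74.0
[[ 0.43672307 -0.39168602]
 [ 0.43183218 -0.37198735]
 [ 0.43977328 -0.36993935]
 [ 0.44479703 -0.3896011 ]] [ 0.43828139 -0.38080345]
0.02029675483509999 103.94373028400759
0.008200935186968083 14.461359155761446
[ 0.4436089  -0.37098803  0.21026668] jaw 14.402289731747077 [ 0.03503791  0.46158733  0.82574397  1.75221014 -0.3761446   1.1012871
  1.23613998] 0.746690729527783
```

View pics/greenb.png

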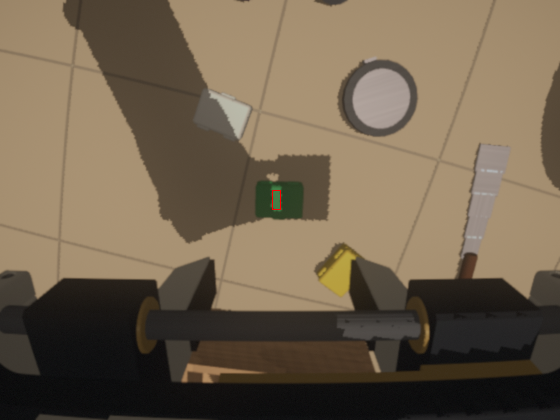

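The green box top spans (256..303, 181..219), centre (279.5,200), aligned with the jaws. The target is about (0.4417,-0.380).

drive_tool:
  increments:
    - {"tx": -0.005,"ty": -0.023,"tz": -0.12,"turn": 0,"grip": -0.45}
    - {"tx": -0.005,"ty": -0.023,"tz": -0.24,"turn": 0,"grip": -0.45}
    - {"tx": -0.005,"ty": -0.023,"tz": -0.36,"turn": 0,"grip": -0.45}
    - {"tx": -0.005,"ty": -0.023,"tz": -0.44,"turn": 0,"grip": -0.45}
    - {"tx": -0.005,"ty": -0.023,"tz": -0.5,"turn": 0,"grip": -0.45}
    - {"tx": -0.005,"ty": -0.023,"tz": -0.5,"turn": 0,"grip": -0.45}
    - {"tx": -0.005,"ty": -0.023,"tz": -0.5,"turn": 0,"grip": 1}
    - {"tx": -0.005,"ty": -0.023,"tz": -0.5,"turn": 0,"grip": 1}
    - {"tx": -0.005,"ty": -0.023,"tz": -0.5,"turn": 0,"grip": 1}
    - {"tx": -0.005,"ty": -0.023,"tz": -0.5,"turn": 0,"grip": 1}
    - {"tx": -0.005,"ty": -0.023,"tz": -0.5,"turn": 0,"grip": 1}
  newtons: 15

```text
clock: 10.5
position: [0.4425, -0.3811, 0.0119]
ee_rot: [-1.92, -2.482, -0.003]
force: [-1.0, 0.4, 8.4]
width: 0.546
```

drive_tool:
  increments:
    - {"tx": 0,"ty": 0,"tz": 0.12,"turn": 0,"grip": 1}
    - {"tx": 0,"ty": 0,"tz": 0.24,"turn": 0,"grip": 1}
    - {"tx": 0,"ty": 0,"tz": 0.36,"turn": 0,"grip": 1}
    - {"tx": 0.1,"ty": 0.83,"tz": 0.42,"turn": 0.14,"grip": 1}
    - {"tx": 0.1,"ty": 0.83,"tz": 0.42,"turn": 0.14,"grip": 1}
    - {"tx": 0.1,"ty": 0.83,"tz": 0.42,"turn": 0.14,"grip": 1}
    - {"tx": 0.1,"ty": 0.83,"tz": 0.42,"turn": 0.14,"grip": 1}
    - {"tx": 0.1,"ty": 0.83,"tz": 0.42,"turn": 0.14,"grip": 1}
    - {"tx": 0.1,"ty": 0.83,"tz": 0.42,"turn": 0.14,"grip": 1}
    - {"tx": 0.1,"ty": 0.83,"tz": 0.42,"turn": 0.14,"grip": 1}
    - {"tx": 0.1,"ty": 0.83,"tz": 0.42,"turn": 0.14,"grip": 1}

```text
clock: 11.6
position: [0.4833, -0.0432, 0.1804]
ee_rot: [-1.721, -2.622, -0.006]
force: [0.4, -1.3, -0.7]
width: 0.541
```

drive_tool:
  increments:
    - {"tx": 0.044,"ty": 0.815,"tz": 0,"turn": 0,"grip": 1}
    - {"tx": 0.044,"ty": 0.815,"tz": 0,"turn": 0,"grip": 1}
    - {"tx": 0.044,"ty": 0.815,"tz": 0,"turn": 0,"grip": 1}
    - {"tx": 0.044,"ty": 0.815,"tz": 0,"turn": 0,"grip": 1}
    - {"tx": 0.044,"ty": 0.815,"tz": 0,"turn": 0,"grip": 1}
    - {"tx": 0.044,"ty": 0.815,"tz": 0,"turn": 0,"grip": 1}
    - {"tx": 0.044,"ty": 0.815,"tz": 0,"turn": 0,"grip": 1}
    - {"tx": 0.044,"ty": 0.815,"tz": 0,"turn": 0,"grip": 1}
    - {"tx": 0.044,"ty": 0.815,"tz": -0.1,"turn": 0,"grip": 1}
    - {"tx": 0.044,"ty": 0.815,"tz": -0.22,"turn": 0,"grip": 1}
    - {"tx": 0.044,"ty": 0.815,"tz": -0.22,"turn": 0,"grip": 1}

```text
clock: 12.7
position: [0.4976, 0.2801, 0.0883]
ee_rot: [-1.72, -2.619, 0.007]
force: [-1.7, -0.2, -0.2]
width: 0.545
```

drive_tool:
  increments:
    - {"tx": 0,"ty": 0,"tz": -0.06,"turn": 0,"grip": 1}
    - {"tx": 0,"ty": 0,"tz": -0.1,"turn": 0,"grip": 1}
    - {"tx": 0,"ty": 0,"tz": -0.116,"turn": 0,"grip": 1}
    - {"tx": 0,"ty": 0,"tz": -0.116,"turn": 0,"grip": 1}
    - {"tx": 0,"ty": 0,"tz": -0.116,"turn": 0,"grip": 1}

```text
clock: 13.2
position: [0.4987, 0.2802, 0.0435]
ee_rot: [-1.721, -2.62, 0.004]
force: [0.0, 0.1, -0.1]
width: 0.543
```

Clear of the walls. Lowering the last 3 mm, then a small opening and lift.

drive_tool:
  increments:
    - {"tx": 0,"ty": 0,"tz": -0.008,"turn": 0,"grip": 1}
    - {"tx": 0,"ty": 0,"tz": -0.008,"turn": 0,"grip": 1}
    - {"tx": 0,"ty": 0,"tz": -0.008,"turn": 0,"grip": -0.18}
    - {"tx": 0,"ty": 0,"tz": -0.008,"turn": 0,"grip": -0.18}
    - {"tx": 0,"ty": 0,"tz": -0.008,"turn": 0,"grip": -0.18}
    - {"tx": 0,"ty": 0,"tz": 0.05,"turn": 0,"grip": -0.18}
    - {"tx": 0,"ty": 0,"tz": 0.15,"turn": 0,"grip": -0.18}
    - {"tx": 0,"ty": 0,"tz": 0.27,"turn": 0,"grip": -0.18}
    - {"tx": 0,"ty": 0,"tz": 0.39,"turn": 0,"grip": -0.18}

```text
clock: 14.1
position: [0.4983, 0.2797, 0.201]
ee_rot: [-1.722, -2.619, 0.006]
force: [0.1, 0.9, 0.8]
width: 0.591
```

drive_tool:
  increments:
    - {"tx": -0.146,"ty": -1,"tz": 0,"turn": -1,"grip": -0.3}
    - {"tx": -0.146,"ty": -1,"tz": 0,"turn": -1,"grip": -0.3}
    - {"tx": -0.146,"ty": -1,"tz": 0,"turn": -1,"grip": -0.3}
    - {"tx": -0.146,"ty": -1,"tz": 0,"turn": -1,"grip": -0.3}
    - {"tx": -0.146,"ty": -1,"tz": 0,"turn": -1,"grip": -0.3}
    - {"tx": -0.146,"ty": -1,"tz": 0,"turn": -1,"grip": -0.3}
    - {"tx": -0.146,"ty": -1,"tz": 0,"turn": -1,"grip": -0.3}
    - {"tx": -0.146,"ty": -1,"tz": 0,"turn": -1,"grip": -0.3}
    - {"tx": -0.146,"ty": -1,"tz": 0,"turn": -1,"grip": -0.3}

```text
clock: 15.0
position: [0.4382, -0.1269, 0.2018]
ee_rot: [-2.809, -1.394, -0.002]
force: [-0.7, 0.0, -0.4]
width: 0.648
```

```bash
python3 - <<'E'
from h import *
o=observe(); t=get_image('top')[...,::-1]; im=get_image('wrist')[...,::-1]; c=cam('wrist',o)
cv2.imwrite('pics/w4.png',im); a=cv2.resize(t[170:290,170:290],(420,420),interpolation=cv2.INTER_CUBIC)
cv2.imwrite('pics/w4b.png',cv2.resize(cv2.convertScaleAbs(np.hstack([im,a]),alpha=1.3),(784,336)))
Rm=R.from_rotvec(o['ee_rot']).as_matrix(); print(o['position'],'jaw',np.degrees(np.arctan2(Rm[1,1],Rm[0,1])),o['joints'][6],w2p(c,[[.44,-.163,.046]]))
E
```

```text
[ 0.43818782 -0.12694797  0.20181129] jaw -37.206046906561355 -0.06956342674185394 [[307.78234431 226.11696618]]
```

View pics/w4b.png

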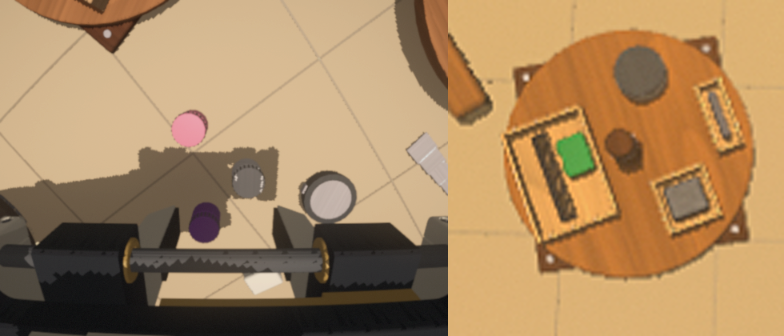

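The pill box sits flat beside the comb. Canister lid at (310,226), as expected.

drive_tool:
  increments:
    - {"tx": 0.007,"ty": -0.093,"tz": -0.05,"turn": -0.333,"grip": -0.3}
    - {"tx": 0.007,"ty": -0.093,"tz": -0.1,"turn": -0.333,"grip": -0.3}
    - {"tx": 0.007,"ty": -0.093,"tz": -0.2,"turn": -0.333,"grip": -0.3}
    - {"tx": 0.007,"ty": -0.093,"tz": -0.3,"turn": -0.333,"grip": -0.3}
    - {"tx": 0.007,"ty": -0.093,"tz": -0.38,"turn": -0.333,"grip": -0.3}
    - {"tx": 0.007,"ty": -0.093,"tz": -0.43,"turn": -0.333,"grip": -0.3}
    - {"tx": 0.007,"ty": -0.093,"tz": -0.43,"turn": -0.333,"grip": -0.3}
    - {"tx": 0.007,"ty": -0.093,"tz": -0.43,"turn": -0.333,"grip": 1}
    - {"tx": 0.007,"ty": -0.093,"tz": -0.43,"turn": -0.333,"grip": 1}
    - {"tx": 0.007,"ty": -0.093,"tz": -0.43,"turn": -0.333,"grip": 1}
    - {"tx": 0.007,"ty": -0.093,"tz": -0.43,"turn": -0.333,"grip": 1}
    - {"tx": 0.007,"ty": -0.093,"tz": -0.43,"turn": -0.333,"grip": 1}
  newtons: 15

```text
clock: 16.3
position: [0.4433, -0.1591, 0.0302]
ee_rot: [-3.004, -0.895, -0.007]
force: [0.4, 1.1, 9.1]
width: 0.426
```

drive_tool:
  increments:
    - {"tx": 0,"ty": 0,"tz": 0.12,"turn": 0,"grip": 1}
    - {"tx": 0,"ty": 0,"tz": 0.24,"turn": 0,"grip": 1}
    - {"tx": 0,"ty": 0,"tz": 0.36,"turn": 0,"grip": 1}
    - {"tx": 0.02,"ty": 0.9,"tz": 0.4,"turn": 0.9,"grip": 1}
    - {"tx": 0.02,"ty": 0.9,"tz": 0.4,"turn": 0.9,"grip": 1}
    - {"tx": 0.02,"ty": 0.9,"tz": 0.4,"turn": 0.9,"grip": 1}
    - {"tx": 0.02,"ty": 0.9,"tz": 0.4,"turn": 0.9,"grip": 1}
    - {"tx": 0.02,"ty": 0.9,"tz": 0.4,"turn": 0.9,"grip": 1}
    - {"tx": 0.02,"ty": 0.9,"tz": 0.4,"turn": 0.9,"grip": 1}
    - {"tx": 0.02,"ty": 0.9,"tz": 0.4,"turn": 0.9,"grip": 1}
    - {"tx": 0.02,"ty": 0.9,"tz": 0.4,"turn": 0.9,"grip": 1}
    - {"tx": 0.02,"ty": 0.9,"tz": 0.4,"turn": 0.9,"grip": 1}

```text
clock: 17.5
position: [0.4508, 0.2029, 0.1901]
ee_rot: [-2.266, -2.164, -0.001]
force: [-0.1, -0.5, -1.0]
width: 0.43
```

drive_tool:
  increments:
    - {"tx": 0.005,"ty": 0.149,"tz": 0,"turn": 0.433,"grip": 1}
    - {"tx": 0.005,"ty": 0.149,"tz": 0,"turn": 0.433,"grip": 1}
    - {"tx": 0.005,"ty": 0.149,"tz": -0.05,"turn": 0.433,"grip": 1}
    - {"tx": 0.005,"ty": 0.149,"tz": -0.12,"turn": 0.433,"grip": 1}
    - {"tx": 0.005,"ty": 0.149,"tz": -0.2,"turn": 0.433,"grip": 1}
    - {"tx": 0.005,"ty": 0.149,"tz": -0.22,"turn": 0.433,"grip": 1}
    - {"tx": 0.005,"ty": 0.149,"tz": -0.22,"turn": 0.433,"grip": 1}

```text
clock: 18.2
position: [0.4526, 0.2604, 0.1017]
ee_rot: [-1.725, -2.616, 0.006]
force: [0.2, 0.3, -0.4]
width: 0.43
```

drive_tool:
  increments:
    - {"tx": 0,"ty": 0.004,"tz": -0.06,"turn": 0,"grip": 1}
    - {"tx": 0,"ty": 0.004,"tz": -0.09,"turn": 0,"grip": 1}
    - {"tx": 0,"ty": 0.004,"tz": -0.104,"turn": 0,"grip": 1}
    - {"tx": 0,"ty": 0.004,"tz": -0.104,"turn": 0,"grip": 1}
    - {"tx": 0,"ty": 0.004,"tz": -0.106,"turn": 0,"grip": 1}

```text
clock: 18.7
position: [0.4524, 0.2628, 0.0609]
ee_rot: [-1.724, -2.614, 0.004]
force: [-5.7, 3.7, 4.2]
width: 0.432
```

drive_tool:
  increments:
    - {"tx": 0,"ty": 0,"tz": 0,"turn": 0,"grip": -0.05}
    - {"tx": 0,"ty": 0,"tz": 0,"turn": 0,"grip": -0.05}
    - {"tx": 0,"ty": 0,"tz": 0,"turn": 0,"grip": -0.05}
    - {"tx": 0,"ty": 0,"tz": 0.06,"turn": 0,"grip": -0.05}
    - {"tx": 0,"ty": 0,"tz": 0.16,"turn": 0,"grip": -0.05}
    - {"tx": 0.06,"ty": -0.15,"tz": 0.28,"turn": 0,"grip": -0.05}
    - {"tx": 0.1,"ty": -0.2,"tz": 0.38,"turn": 0,"grip": -0.05}
    - {"tx": 0.1,"ty": -0.2,"tz": 0.38,"turn": 0,"grip": -0.05}
    - {"tx": 0.1,"ty": -0.2,"tz": 0.38,"turn": 0,"grip": -0.05}

```text
clock: 19.6
position: [0.4956, 0.1799, 0.2164]
ee_rot: [-1.733, -2.613, -0.004]
force: [0.4, 0.3, 0.3]
width: 0.521
```

```bash
python3 - <<'E'
from h import *
import pickle
o=observe(); im=get_image('wrist')[...,::-1]; t=get_image('side')[...,::-1]; pickle.dump(o,open('o5.pkl','wb'))
cv2.imwrite('pics/w5.png',im); a=cv2.resize(t[140:230,175:305],(600,420),interpolation=cv2.INTER_CUBIC)
cv2.imwrite('pics/w5b.png',cv2.convertScaleAbs(cv2.resize(np.hstack([im,a]),(800,290)),alpha=1.3))
Rm=R.from_rotvec(o['ee_rot']).as_matrix(); print(o['position'],'jaw',np.degrees(np.arctan2(Rm[1,1],Rm[0,1])),o['joints'][6],o['width'])
E
```

```text
[0.49563222 0.17988349 0.21642601] jaw 22.90404759728822 0.27653390492182495 0.5205932413186308
```

View pics/w5b.png

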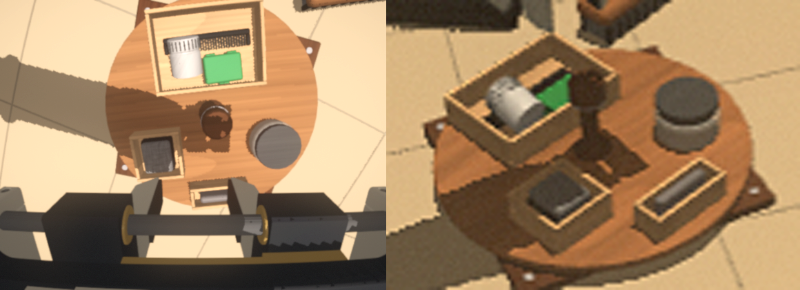

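The canister looks toppled, with its lid outward over the comb, and the board may have turned a little. I need one enlarged view to plan the recovery.

```bash
python3 - <<'E'
from h import *
im=cv2.imread('pics/w5.png'); 
a=cv2.resize(im[0:150,190:400],(798,570),interpolation=cv2.INTER_CUBIC)
cv2.imwrite('pics/w5c.png',a)
E
```

```text
(no output)
```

View pics/w5c.png

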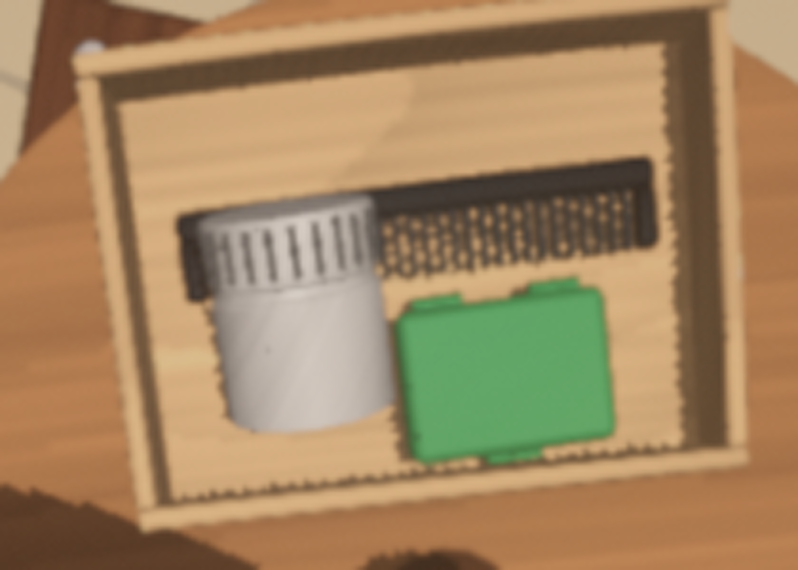

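The canister lies on its side with its axis radial and its lid outward, resting on the comb's end. The lid is at about crop (290,240) and the bottom at (310,425). The only turn I have is about z. So I plan to grip it by the lid and lift it to see whether gravity rights it; if not, I'll push its bottom against the fixed knob along a radius.

```bash
python3 - <<'E'
from h import *
import pickle
o=pickle.load(open('o5.pkl','rb')); c=cam('wrist',o); f=lambda L:np.array(L,float)/3.8+[190,0]
p=p2w(c,f([(75,62),(727,5),(747,455),(143,527)]),.058)[:,:2]; b=p.mean(0); ang=lambda v:np.degrees(np.arctan2(v[1],v[0]))
print(p.round(4),'bin',b.round(4),[ang(p[(i+1)%4]-p[i]).round(1) for i in range(4)],[np.linalg.norm(p[(i+1)%4]-p[i]).round(3) for i in range(4)],'eye',c[2].round(3))
ax=np.array([.508,.217]); print('dir',ang(b-ax),np.linalg.norm(b-ax))
t=np.radians(ang(ax-b)); X=np.array([np.cos(t),np.sin(t)]);Y=np.array([-X[1],X[0]])
def B(n,L,z):
    w=p2w(c,f(L),z)[:,:2]
    for q in w: print(n,q.round(4),'bin xy',(np.array([(q-b)@X,(q-b)@Y])*1e3).round(1))
B('lid edges',[(205,240),(378,240),(214,275),(382,275)],.054)
B('lid end top',[(290,203)],.07); B('lid/body seam',[(300,290)],.072); B('bottom end',[(312,428)],.06)
B('pill top',[(400,320),(600,290),(613,435),(415,463)],.052)
B('comb',[(180,215),(650,160),(655,245),(195,300)],.034)
E
```

```text
[[0.377  0.302 ]
 [0.5045 0.3695]
 [0.5526 0.2839]
 [0.4274 0.2123]] bin [0.4654 0.2919] [np.float64(27.9), np.float64(-60.7), np.float64(-150.2), np.float64(119.3)] [np.float64(0.144), np.float64(0.098), np.float64(0.144), np.float64(0.103)] eye [0.463 0.256 0.375]
dir 119.63358235071502 0.08620021050555285
lid edges [0.417  0.2782] bin xy [-12.  -48.8]
lid edges [0.4536 0.2935] bin xy [-7.3 -9.5]
lid edges [0.4217 0.2719] bin xy [ -4.2 -47.8]
lid edges [0.4574 0.2869] bin xy [ 0.5 -9.4]
lid end top [0.4335 0.2913] bin xy [-15.2 -28. ]
lid/body seam [0.4425 0.2753] bin xy [  3.1 -28.1]
bottom end [0.4559 0.249 ] bin xy [ 32.6 -29.5]
pill top [0.4652 0.2795] bin xy [10.7 -6.3]
pill top [0.5053 0.3041] bin xy [ 9.1 40.8]
pill top [0.5224 0.2756] bin xy [42.4 41.5]
pill top [0.4815 0.2509] bin xy [43.6 -6.2]
comb [0.4064 0.2827] bin xy [-21.1 -55.8]
comb [0.5059 0.339 ] bin xy [-20.8  58.5]
comb [0.5155 0.3218] bin xy [-1.2 58.4]
comb [0.417  0.2656] bin xy [ -1.1 -55. ]
```

drive_tool:
  increments:
    - {"tx": -0.146,"ty": 0.259,"tz": 0,"turn": 0.1,"grip": 0.04}
    - {"tx": -0.146,"ty": 0.259,"tz": 0,"turn": 0.1,"grip": 0.04}
    - {"tx": -0.146,"ty": 0.259,"tz": -0.05,"turn": 0.1,"grip": 0.04}
    - {"tx": -0.146,"ty": 0.259,"tz": -0.15,"turn": 0.1,"grip": 0.04}
    - {"tx": -0.146,"ty": 0.259,"tz": -0.26,"turn": 0.1,"grip": 0.04}
    - {"tx": -0.146,"ty": 0.259,"tz": -0.3,"turn": 0.1,"grip": 0.04}
    - {"tx": -0.146,"ty": 0.259,"tz": -0.3,"turn": 0.1,"grip": 0.04}
    - {"tx": -0.146,"ty": 0.259,"tz": -0.3,"turn": 0.1,"grip": 0.04}

```text
clock: 20.5
position: [0.4333, 0.2866, 0.0926]
ee_rot: [-1.585, -2.7, 0.006]
force: [0.2, -0.6, 0.7]
width: 0.48
```

drive_tool:
  increments:
    - {"tx": 0.01,"ty": -0.008,"tz": -0.03,"turn": 0,"grip": 0.04}
    - {"tx": 0.01,"ty": -0.008,"tz": -0.06,"turn": 0,"grip": 0.04}
    - {"tx": 0.01,"ty": -0.008,"tz": -0.083,"turn": 0,"grip": 0.04}
    - {"tx": 0.01,"ty": -0.008,"tz": -0.083,"turn": 0,"grip": 0.04}
    - {"tx": 0.01,"ty": -0.008,"tz": -0.083,"turn": 0,"grip": 0.04}
    - {"tx": 0.01,"ty": -0.008,"tz": -0.083,"turn": 0,"grip": 1}
    - {"tx": 0.01,"ty": -0.008,"tz": -0.083,"turn": 0,"grip": 1}
    - {"tx": 0.01,"ty": -0.008,"tz": -0.083,"turn": 0,"grip": 1}
    - {"tx": 0.01,"ty": -0.008,"tz": -0.083,"turn": 0,"grip": 1}
  newtons: 12

```text
clock: 21.4
position: [0.4375, 0.2835, 0.0597]
ee_rot: [-1.585, -2.701, 0.005]
force: [0.9, -0.7, 0.9]
width: 0.417
```

drive_tool:
  increments:
    - {"tx": 0,"ty": 0,"tz": 0.02,"turn": 0,"grip": 1}
    - {"tx": 0,"ty": 0,"tz": 0.04,"turn": 0,"grip": 1}
    - {"tx": 0,"ty": 0,"tz": 0.08,"turn": 0,"grip": 1}
    - {"tx": 0,"ty": 0,"tz": 0.13,"turn": 0,"grip": 1}
    - {"tx": 0,"ty": 0,"tz": 0.18,"turn": 0,"grip": 1}
    - {"tx": 0,"ty": 0,"tz": 0.22,"turn": 0,"grip": 1}
    - {"tx": 0,"ty": 0,"tz": 0.22,"turn": 0,"grip": 1}

```text
clock: 22.1
position: [0.4387, 0.2842, 0.1501]
ee_rot: [-1.585, -2.702, -0.001]
force: [0.3, -0.6, -1.5]
width: 0.42
```

```bash
python3 - <<'E'
from h import *
o=observe(); im=get_image('wrist')[...,::-1]; t=get_image('side')[...,::-1]; c=cam('wrist',o)
cv2.imwrite('pics/w6.png',im); cv2.imwrite('pics/s6.png',t)
print(o['position'],o['width'],o['force'])
print('TCP px',w2p(c,[o['position']]),'side',w2p(cam('side'),[o['position']]))
h=cv2.cvtColor(im,cv2.COLOR_BGR2HSV)
# coarse ascii of low-saturation bright (metal) pixels
m=(h[...,1]<60)&(h[...,2]>70)
for r in range(0,420,12): print('%3d '%r+''.join('#' if m[r:r+12,k:k+8].mean()>.5 else ('.' if h[r:r+12,k:k+8,2].mean()>60 else ' ') for k in range(120,440,8)))
E
```

```text
[0.43870784 0.28421425 0.1500948 ] 0.42040969427951724 [ 0.32627714 -0.60397872 -1.47883935]
TCP px [[283.36945255 277.41019011]] side [[209.06060493 145.62739915]]
  0 ...................................     
 12 ....................................    
 24 .....................................   
 36 ........................................
 48 ........................................
 60 ........................................
 72 ........................................
 84 ........................................
 96 ........................................
108 ........................................
120 ........................................
132 .............#..........................
144 ........................................
156 ........................................
168 ........................................
180 ........................................
192 ................        ..    ..........
204 ................ .......................
216 ........................................
228 ........................................
240 .................#######................
252 ................#########...............
264 ...........#### ######### ####..........
276 ...........###  ########. ####    ......
288            ### .#########  ###          
300           .##  .#########  ##..         
312           .                  ..         
324          ..                  #..        
336           . # .....###.    .# ..        
348             ###....... ....##           
360             ###.............#          .
372      ...................................
384                                         
396                                         
408
```

```bash
python3 - <<'E'
from h import *
o=observe(); c=cam('wrist',o); Rm=R.from_rotvec(o['ee_rot']).as_matrix()
im=cv2.imread('pics/w6.png'); side=cv2.imread('pics/s6.png'); cs=cam('side')
tx=Rm[:,0]; up=np.array([0,0,1]); ty=Rm[:,1]
def rings(th,g=.009,below=.0045):
    A=np.cos(th)*tx+np.sin(th)*up   # axis toward lid
    N=-np.sin(th)*tx+np.cos(th)*up
    C=o['position']-below*up
    a=np.linspace(0,2*np.pi,24,endpoint=False)
    ring=lambda s:np.array([C+s*A+.02*(np.cos(k)*N+np.sin(k)*ty) for k in a])
    return ring(g),ring(g-.014),ring(g-.046)
big=[]
for n,(cc,I,(r0,r1,c0,c1)) in {'w':(c,im,(150,330,200,380)),'s':(cs,side,(115,175,180,240))}.items():
    for deg in (None,0,45,90):
        J=cv2.resize(I[r0:r1,c0:c1],(200,200),interpolation=cv2.INTER_CUBIC); s=200/(r1-r0)
        if deg is not None:
            for q,col in zip(rings(np.radians(deg)),[(0,0,255),(0,255,255),(255,0,0)]):
                pts=((w2p(cc,q)-[c0,r0])*s).astype(int); cv2.polylines(J,[pts],True,col,1)
        big.append(J)
cv2.imwrite('pics/tilt.png',np.vstack([np.hstack(big[:4]),np.hstack(big[4:])]))
E
```

```text
(no output)
```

View pics/tilt.png

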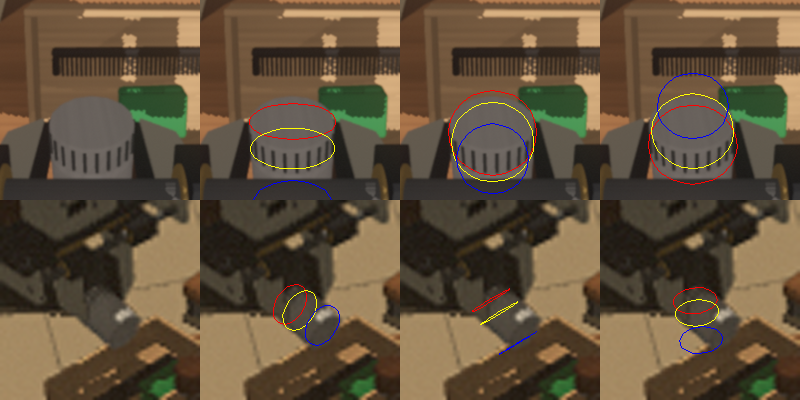

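The lid grip holds and the tilt is still only about 10–15° from lying. I'll soften the grip to 3 N to let gravity pivot it.

drive_tool:
  increments:
    - {"tx": 0,"ty": 0,"tz": 0,"turn": 0,"grip": 1}
    - {"tx": 0,"ty": 0,"tz": 0,"turn": 0,"grip": 1}
    - {"tx": 0,"ty": 0,"tz": 0,"turn": 0,"grip": 1}
    - {"tx": 0,"ty": 0,"tz": 0,"turn": 0,"grip": 1}
  newtons: 3

```text
clock: 22.6
position: [0.4373, 0.2835, 0.1475]
ee_rot: [-1.584, -2.701, 0.005]
force: [0.5, 0.1, -1.1]
width: 0.419
```

```bash
cat > tilt.py <<'E'
from h import *
import sys
def tilt(tag):
    """Fit the lid-up angle of the held canister: edges of the projected lid rim/seam against wrist gradient + side silhouette."""
    o=observe(); im=get_image('wrist')[...,::-1]; t=get_image('side')[...,::-1]; t0=cv2.imread('pics/side0.png')
    cv2.imwrite(f'pics/w_{tag}.png',im); cv2.imwrite(f'pics/s_{tag}.png',t)
    Rm=R.from_rotvec(o['ee_rot']).as_matrix(); tx,ty=Rm[:,0],Rm[:,1]; up=np.array([0,0,1.])
    a=np.linspace(0,2*np.pi,48,endpoint=False)
    g=cv2.GaussianBlur(cv2.cvtColor(im,cv2.COLOR_BGR2GRAY),(5,5),0).astype(float)
    E=np.hypot(cv2.Sobel(g,6,1,0),cv2.Sobel(g,6,0,1)); c=cam('wrist',o); best=[]
    for d in range(-10,101,5):
        th=np.radians(d); A=np.cos(th)*tx+np.sin(th)*up; N=-np.sin(th)*tx+np.cos(th)*up
        for gg in np.arange(.001,.017,.002):
            for bl in (-.003,0,.003,.006):
                C=o['position']-bl*up
                P=w2p(c,[C+gg*A+.0198*(np.cos(k)*N+np.sin(k)*ty) for k in a]).round().astype(int)
                P=P[(P[:,1]<310)&(P[:,1]>0)]
                best.append((E[P[:,1],P[:,0]].mean() if len(P)>30 else 0,d,round(gg,3),bl))
    best.sort(reverse=True); print(tag,o['position'].round(4),o['width'],o['force'].round(1)); print(best[:6])
if __name__=='__main__': tilt(sys.argv[1])
E
python3 tilt.py a
```

```text
a [0.4373 0.2835 0.1475] 0.41934551235556483 [ 0.5  0.1 -1.1]
[(np.float64(62.16025622213315), -10, np.float64(0.001), -0.003), (np.float64(61.504886324364044), 35, np.float64(0.015), 0.006), (np.float64(59.33165021467264), 30, np.float64(0.011), 0.006), (np.float64(58.91802121878558), 5, np.float64(0.005), -0.003), (np.float64(58.892916055706394), 15, np.float64(0.005), 0.003), (np.float64(58.77672288466564), 10, np.float64(0.001), 0.006)]
```

```bash
cat > cmp.py <<'E'
import cv2,sys,numpy as np
a=cv2.imread(sys.argv[1],0);b=cv2.imread(sys.argv[2],0)
for n,(r0,r1,c0,c1) in {'top rim':(225,262,245,325),'knurl':(262,305,248,322)}.items():
    T=a[r0:r1,c0:c1]; S=b[r0-30:min(r1+30,420),c0-15:c1+15]; m=cv2.matchTemplate(S,T,cv2.TM_CCOEFF_NORMED); _,v,_,p=cv2.minMaxLoc(m); print(n,round(v,3),'shift',p[0]-15,p[1]-30)
E
python3 cmp.py pics/w6.png pics/w_a.png
python3 - <<'E'
import cv2,numpy as np
for f in('w6','w_a'):
    g=cv2.imread(f'pics/{f}.png',0); print(f,[int(x) for x in g[222:312:2,282:288].mean(1)])
E
```

```text
top rim 0.794 shift 9 1
knurl 0.455 shift 2 -14
w6 [92, 91, 93, 94, 95, 97, 94, 93, 98, 99, 98, 98, 98, 98, 98, 98, 98, 98, 98, 98, 98, 98, 97, 98, 98, 98, 98, 98, 98, 98, 98, 102, 104, 87, 81, 81, 81, 81, 81, 80, 82, 84, 98, 108, 92]
w_a [119, 119, 119, 118, 118, 118, 118, 118, 118, 117, 118, 117, 117, 117, 117, 117, 116, 116, 116, 116, 116, 115, 115, 115, 115, 114, 114, 113, 113, 113, 113, 113, 112, 112, 112, 110, 99, 92, 93, 77, 77, 74, 75, 80, 73]
```

The lid face got brighter and larger, so the canister is pivoting upright at 3 N. Measuring the face ellipse.

```bash
cat > face.py <<'E'
from h import *
import sys
def face(f,o):
    im=cv2.imread(f); g=cv2.cvtColor(im,cv2.COLOR_BGR2GRAY); ref=np.median(g[255:275,275:295])
    fl=np.zeros((422,562),np.uint8); gg=cv2.GaussianBlur(im,(3,3),0)
    cv2.floodFill(gg,fl,(285,262),0,(2,)*3,(2,)*3,4|(255<<8)|cv2.FLOODFILL_MASK_ONLY)
    m=fl[1:-1,1:-1]; cn=max(cv2.findContours(m,0,1)[0],key=cv2.contourArea); hull=cv2.convexHull(cn)
    print(f,'ref',ref,'bbox',cv2.boundingRect(hull),'ellipse',cv2.fitEllipse(hull))
    c=cam('wrist',o); Rm=R.from_rotvec(o['ee_rot']).as_matrix(); tx,ty=Rm[:,0],Rm[:,1]; up=np.array([0,0,1.]); a=np.linspace(0,2*np.pi,36)
    for d in range(0,100,15):
        th=np.radians(d); A=np.cos(th)*tx+np.sin(th)*up; N=-np.sin(th)*tx+np.cos(th)*up
        P=w2p(c,[o['position']-.0045*up+.009*A+.02*(np.cos(k)*N+np.sin(k)*ty) for k in a]).astype(np.float32)
        print(d,cv2.boundingRect(P),end='; ')
    print()
if __name__=='__main__': o=observe(); [face(f,o) for f in sys.argv[1:]]
E
python3 face.py pics/w6.png pics/w_a.png
```

```text
pics/w6.png ref 99.0 bbox (246, 238, 73, 71) ellipse ((282.1961669921875, 281.7735595703125), (81.65544128417969, 95.78790283203125), 177.0120391845703)
0 (244, 243, 79, 33); 15 (244, 237, 79, 51); 30 (243, 233, 81, 66); 45 (243, 231, 81, 77); 60 (243, 233, 81, 81); 75 (243, 237, 81, 80); 90 (243, 244, 81, 72); 
pics/w_a.png ref 116.0 bbox (246, 220, 73, 73) ellipse ((282.1812438964844, 256.01776123046875), (73.3940200805664, 74.0735855102539), 103.42855072021484)
0 (244, 243, 79, 33); 15 (244, 237, 79, 51); 30 (243, 233, 81, 66); 45 (243, 231, 81, 77); 60 (243, 233, 81, 81); 75 (243, 237, 81, 80); 90 (243, 244, 81, 72);
```

Aspect ≈ 1.0 means about 65–75° toward upright, close to the hanging equilibrium; the floor will square it. I'm shifting slowly over the free corner of the bin and checking again.

drive_tool:
  increments:
    - {"tx": 0.008,"ty": -0.016,"tz": 0,"turn": 0,"grip": 1}
    - {"tx": 0.016,"ty": -0.033,"tz": 0,"turn": 0,"grip": 1}
    - {"tx": 0.024,"ty": -0.05,"tz": 0,"turn": 0,"grip": 1}
    - {"tx": 0.032,"ty": -0.066,"tz": 0,"turn": 0,"grip": 1}
    - {"tx": 0.04,"ty": -0.082,"tz": 0,"turn": 0,"grip": 1}
    - {"tx": 0.04,"ty": -0.082,"tz": 0,"turn": 0,"grip": 1}
    - {"tx": 0.04,"ty": -0.082,"tz": 0,"turn": 0,"grip": 1}
    - {"tx": 0.04,"ty": -0.082,"tz": 0,"turn": 0,"grip": 1}

```text
clock: 23.5
position: [0.4532, 0.2512, 0.1476]
ee_rot: [-1.584, -2.701, 0.004]
force: [0.3, -0.1, -1.2]
width: 0.422
```

```bash
cat > sil.py <<'E'
from h import *
import pickle,sys
# wrist+side snapshot, face ellipse, and coarse side-view map around the TCP
from face import face
o=observe(); tag=sys.argv[1]
cv2.imwrite(f'pics/w_{tag}.png',get_image('wrist')[...,::-1]); s=get_image('side')[...,::-1]; cv2.imwrite(f'pics/s_{tag}.png',s)
print(o['position'].round(4),o['width'],o['force'].round(1)); face(f'pics/w_{tag}.png',o)
u,v=w2p(cam('side'),[o['position']])[0].round().astype(int); h=cv2.cvtColor(s,cv2.COLOR_BGR2HSV); print('side tcp',u,v)
for r in range(v-16,v+26): print('%3d '%r+''.join('#' if h[r,k,1]<75 and h[r,k,2]>75 else ('o' if h[r,k,1]<75 else '.') for k in range(u-25,u+26)))
E
python3 sil.py b
```

```text
[0.4532 0.2512 0.1476] 0.4222670434453227 [ 0.3 -0.1 -1.2]
pics/w_b.png ref 116.0 bbox (246, 222, 73, 71) ellipse ((282.0392761230469, 256.77606201171875), (71.81685638427734, 74.29496002197266), 90.72088623046875)
0 (244, 243, 79, 33); 15 (244, 237, 79, 51); 30 (243, 233, 81, 66); 45 (243, 231, 81, 77); 60 (243, 233, 81, 81); 75 (243, 237, 81, 80); 90 (243, 244, 81, 72); 
side tcp 216 152
136 ............o................o.#o..................
137 .......................o.........#o................
138 .........o.....o.................o.................
139 ...o.oo............................#...............
140 ...ooo..........................o.o................
141 ...oo..o..o.o......................................
142 ........o...o.o.................o.o................
143 #......##.o...o..................#.................
144 ....o.##.o.o.oo.....o............#o................
145 ##...###.o.....o...#o............#.................
146 .#oooo#.#...ooooooo#...........................o...
147 ...o..##.....#o.o..o.oooo#.......o.............oo..
148 ...oo.o##....#..oo#ooo###o##oo.
[... 944 characters left out ...]
oooo#.......................
166 ...................................................
167 ...................................................
168 ...................................................
169 ...................................................
170 .........................o.........................
171 ...................................................
172 ...................................................
173 ...................................................
174 ...................................................
175 ...................................................
176 ...................................................
177 ...................................................
```

The side view shows it hanging vertically from the lid. Lowering.

drive_tool:
  increments:
    - {"tx": 0,"ty": 0,"tz": -0.04,"turn": 0,"grip": 1}
    - {"tx": 0,"ty": 0,"tz": -0.08,"turn": 0,"grip": 1}
    - {"tx": 0,"ty": 0,"tz": -0.12,"turn": 0,"grip": 1}
    - {"tx": 0,"ty": 0,"tz": -0.15,"turn": 0,"grip": 1}
    - {"tx": 0,"ty": 0,"tz": -0.17,"turn": 0,"grip": 1}
    - {"tx": 0,"ty": 0,"tz": -0.185,"turn": 0,"grip": 1}
    - {"tx": 0,"ty": 0,"tz": -0.195,"turn": 0,"grip": 1}
    - {"tx": 0,"ty": 0,"tz": -0.195,"turn": 0,"grip": 1}

```text
clock: 24.4
position: [0.4536, 0.2511, 0.0697]
ee_rot: [-1.584, -2.701, 0.004]
force: [-0.5, -0.1, -0.9]
width: 0.433
```

drive_tool:
  increments:
    - {"tx": 0,"ty": 0,"tz": -0.005,"turn": 0,"grip": 1}
    - {"tx": 0,"ty": 0,"tz": -0.01,"turn": 0,"grip": 1}
    - {"tx": 0,"ty": 0,"tz": -0.01,"turn": 0,"grip": 1}

```text
clock: 24.7
position: [0.4541, 0.2514, 0.0659]
ee_rot: [-1.585, -2.702, 0.002]
force: [1.6, 0.2, 2.0]
width: 0.438
```

```bash
python3 sil.py c | head -3
```

```text
[0.4541 0.2514 0.0659] 0.4381472618627619 [1.6 0.2 2. ]
pics/w_c.png ref 125.0 bbox (245, 233, 75, 70) ellipse ((281.9816589355469, 268.0246887207031), (70.7588882446289, 76.26939392089844), 94.70289611816406)
0 (244, 243, 79, 33); 15 (244, 237, 79, 51); 30 (243, 233, 81, 66); 45 (243, 231, 81, 77); 60 (243, 233, 81, 81); 75 (243, 237, 81, 80); 90 (243, 244, 81, 72);
```

Width is now the full 40 mm and the lid face reads as level, on the floor. Releasing slowly and lifting straight up.

drive_tool:
  increments:
    - {"tx": 0,"ty": 0,"tz": 0,"turn": 0,"grip": 0.05}
    - {"tx": 0,"ty": 0,"tz": 0,"turn": 0,"grip": 0}
    - {"tx": 0,"ty": 0,"tz": 0,"turn": 0,"grip": -0.05}
    - {"tx": 0,"ty": 0,"tz": 0,"turn": 0,"grip": -0.1}
    - {"tx": 0,"ty": 0,"tz": 0.03,"turn": 0,"grip": -0.1}
    - {"tx": 0,"ty": 0,"tz": 0.08,"turn": 0,"grip": -0.1}
    - {"tx": 0,"ty": 0,"tz": 0.16,"turn": 0,"grip": -0.1}
    - {"tx": 0,"ty": 0,"tz": 0.27,"turn": 0,"grip": -0.1}
    - {"tx": 0.1,"ty": -0.18,"tz": 0.38,"turn": 0,"grip": -0.1}
    - {"tx": 0.1,"ty": -0.18,"tz": 0.38,"turn": 0,"grip": -0.1}
    - {"tx": 0.1,"ty": -0.18,"tz": 0.38,"turn": 0,"grip": -0.1}

```text
clock: 25.9
position: [0.4979, 0.1741, 0.2221]
ee_rot: [-1.597, -2.7, -0.004]
force: [0.6, 0.3, -0.5]
width: 0.548
```

```bash
python3 - <<'E'
from h import *
import pickle
o=observe(); im=get_image('wrist')[...,::-1]; s=get_image('side')[...,::-1]; pickle.dump(o,open('o7.pkl','wb'))
cv2.imwrite('pics/w7.png',im); cv2.imwrite('pics/s7.png',s); c=cam('wrist',o)
print(o['position'].round(4),o['width'])
b=np.array([.4654,.2919]); t=np.radians(-60.4); X=np.array([np.cos(t),np.sin(t)]);Y=np.array([-X[1],X[0]])
C=b+.025*X-.030*Y; a=np.linspace(0,2*np.pi,36)
rg=lambda z,r=.02:[[*(C+r*np.array([np.cos(k),np.sin(k)])),z] for k in a]
print('expected lid bbox standing',cv2.boundingRect(w2p(c,rg(.074)).astype(np.float32)))
print('expected bin corners',[w2p(c,[[*(b+sx*.053*X+sy*.073*Y),.058]])[0].round() for sx,sy in((-1,-1),(-1,1),(1,1),(1,-1))])
h=cv2.cvtColor(im,cv2.COLOR_BGR2HSV)
L={'g':(h[...,0]>45)&(h[...,0]<85)&(h[...,1]>90),'#':(h[...,1]<45)&(h[...,2]>80),'k':(h[...,2]<60)}
for r in range(0,170,6):
    print('%3d '%r+''.join(next((k for k in L if L[k][r:r+6,q:q+4].mean()>.5),'.') for q in range(180,420,4)))
E
```

```text
[0.4979 0.1741 0.2221] 0.547825169605378
expected lid bbox standing (257, 70, 48, 50)
expected bin corners [array([229.,   2.]), array([401.,   2.]), array([394., 127.]), array([235., 129.])]
  0 ............#...............................................
  6 ............................................................
 12 ............................................................
 18 ............................................................
 24 ............................................................
 30 ............................................................
 36 ............................................................
 42 ............................................................
 48 ............................................................
 54 ............................................................
 60 ............................................................
 66 ........................###.................................
 72 .....................########...............................
 78 ....................##########..ggggggggggggg..............
[... 276 characters left out ...]
............#######...ggggggggggggg...............
114 ....................................gggg....................
120 ............................................................
126 ............................................................
132 ............................................................
138 ............................................................
144 ............................................................
150 ............................................................
156 ............................................................
162 ............................................................
168 .............................k..............................
```

A round lid disc at (260..304, 66..114) matches the standing prediction (257,70,48,50), and the pill box is flat beside it. Now the knob: axis (0.508,0.217), then a turn of about +71°.

drive_tool:
  increments:
    - {"tx": 0.025,"ty": 0.107,"tz": 0,"turn": 0,"grip": -0.1}
    - {"tx": 0.025,"ty": 0.107,"tz": -0.05,"turn": 0,"grip": -0.1}
    - {"tx": 0.025,"ty": 0.107,"tz": -0.12,"turn": 0,"grip": -0.1}
    - {"tx": 0.025,"ty": 0.107,"tz": -0.2,"turn": 0,"grip": -0.1}
    - {"tx": 0.025,"ty": 0.107,"tz": -0.24,"turn": 0,"grip": -0.1}
    - {"tx": 0.025,"ty": 0.107,"tz": -0.24,"turn": 0,"grip": -0.1}
    - {"tx": 0.025,"ty": 0.107,"tz": -0.3,"turn": 0,"grip": -0.1}
    - {"tx": 0.025,"ty": 0.107,"tz": -0.345,"turn": 0,"grip": -0.1}
    - {"tx": 0.025,"ty": 0.107,"tz": -0.345,"turn": 0,"grip": -0.1}
    - {"tx": 0.025,"ty": 0.107,"tz": -0.345,"turn": 0,"grip": -0.1}

```text
clock: 27.0
position: [0.5046, 0.2219, 0.0819]
ee_rot: [-1.587, -2.7, -0.0]
force: [0.4, -0.1, 0.4]
width: 0.554
```

drive_tool:
  increments:
    - {"tx": 0.008,"ty": -0.012,"tz": 0.005,"turn": 0,"grip": -0.1}
    - {"tx": 0.008,"ty": -0.012,"tz": 0.005,"turn": 0,"grip": -0.1}
    - {"tx": 0.008,"ty": -0.012,"tz": 0.005,"turn": 0,"grip": -0.1}
    - {"tx": 0.008,"ty": -0.012,"tz": 0.005,"turn": 0,"grip": 1}
    - {"tx": 0.008,"ty": -0.012,"tz": 0.005,"turn": 0,"grip": 1}
    - {"tx": 0.008,"ty": -0.012,"tz": 0.005,"turn": 0,"grip": 1}
    - {"tx": 0.008,"ty": -0.012,"tz": 0.005,"turn": 0,"grip": 1}
    - {"tx": 0.008,"ty": -0.012,"tz": 0.005,"turn": 0,"grip": 1}
  newtons: 20

```text
clock: 27.8
position: [0.5072, 0.2169, 0.0839]
ee_rot: [-1.587, -2.7, 0.001]
force: [-3.1, -1.6, 5.8]
width: 0.391
```

Knob gripped (36 mm). Turning gently.

drive_tool:
  increments:
    - {"tx": 0,"ty": 0,"tz": 0,"turn": 0.02,"grip": 1}
    - {"tx": 0,"ty": 0,"tz": 0,"turn": 0.05,"grip": 1}
    - {"tx": 0,"ty": 0,"tz": 0,"turn": 0.09,"grip": 1}
    - {"tx": 0,"ty": 0,"tz": 0,"turn": 0.13,"grip": 1}
    - {"tx": 0,"ty": 0,"tz": 0,"turn": 0.17,"grip": 1}
    - {"tx": 0,"ty": 0,"tz": 0,"turn": 0.21,"grip": 1}
    - {"tx": 0,"ty": 0,"tz": 0,"turn": 0.25,"grip": 1}
    - {"tx": 0,"ty": 0,"tz": 0,"turn": 0.29,"grip": 1}
    - {"tx": 0,"ty": 0,"tz": 0,"turn": 0.33,"grip": 1}
    - {"tx": 0,"ty": 0,"tz": 0,"turn": 0.37,"grip": 1}
    - {"tx": 0,"ty": 0,"tz": 0,"turn": 0.41,"grip": 1}
    - {"tx": 0,"ty": 0,"tz": 0,"turn": 0.45,"grip": 1}
    - {"tx": 0,"ty": 0,"tz": 0,"turn": 0.49,"grip": 1}
    - {"tx": 0,"ty": 0,"tz": 0,"turn": 0.53,"grip": 1}
    - {"tx": 0,"ty": 0,"tz": 0,"turn": 0.56,"grip": 1}
    - {"tx": 0,"ty": 0,"tz": 0,"turn": 0.58,"grip": 1}
    - {"tx": 0,"ty": 0,"tz": 0,"turn": 0.59,"grip": 1}
    - {"tx": 0,"ty": 0,"tz": 0,"turn": 0.6,"grip": 1}
    - {"tx": 0,"ty": 0,"tz": 0,"turn": 0.6,"grip": 1}

```text
clock: 29.7
position: [0.5066, 0.2162, 0.0839]
ee_rot: [-0.673, -3.058, 0.007]
force: [-3.8, -4.4, 7.0]
width: 0.386
```

drive_tool:
  increments:
    - {"tx": 0,"ty": 0,"tz": 0,"turn": 0.02,"grip": 1}
    - {"tx": 0,"ty": 0,"tz": 0,"turn": 0.05,"grip": 1}
    - {"tx": 0,"ty": 0,"tz": 0,"turn": 0.09,"grip": 1}
    - {"tx": 0,"ty": 0,"tz": 0,"turn": 0.13,"grip": 1}
    - {"tx": 0,"ty": 0,"tz": 0,"turn": 0.17,"grip": 1}
    - {"tx": 0,"ty": 0,"tz": 0,"turn": 0.21,"grip": 1}
    - {"tx": 0,"ty": 0,"tz": 0,"turn": 0.25,"grip": 1}
    - {"tx": 0,"ty": 0,"tz": 0,"turn": 0.29,"grip": 1}
    - {"tx": 0,"ty": 0,"tz": 0,"turn": 0.33,"grip": 1}
    - {"tx": 0,"ty": 0,"tz": 0,"turn": 0.37,"grip": 1}
    - {"tx": 0,"ty": 0,"tz": 0,"turn": 0.41,"grip": 1}
    - {"tx": 0,"ty": 0,"tz": 0,"turn": 0.45,"grip": 1}
    - {"tx": 0,"ty": 0,"tz": 0,"turn": 0.49,"grip": 1}
    - {"tx": 0,"ty": 0,"tz": 0,"turn": 0.52,"grip": 1}
    - {"tx": 0,"ty": 0,"tz": 0,"turn": 0.55,"grip": 1}
    - {"tx": 0,"ty": 0,"tz": 0,"turn": 0.57,"grip": 1}
    - {"tx": 0,"ty": 0,"tz": 0,"turn": 0.58,"grip": 1}
    - {"tx": 0,"ty": 0,"tz": 0,"turn": 0.58,"grip": 1}
    - {"tx": 0,"ty": 0,"tz": 0,"turn": 0.58,"grip": 1}

```text
clock: 31.6
position: [0.5065, 0.2153, 0.0839]
ee_rot: [0.274, -3.12, 0.013]
force: [-2.0, -5.2, 5.8]
width: 0.388
```

```bash
cat > fin.py <<'E'
from h import *
import sys
o=observe(); t=get_image('top')[...,::-1]; s=get_image('side')[...,::-1]; w=get_image('wrist')[...,::-1]
for n,i in(('top',t),('side',s),('wrist',w)): cv2.imwrite(f'pics/{n}_{sys.argv[1]}.png',i)
Rm=R.from_rotvec(o['ee_rot']).as_matrix(); print(o['position'].round(4),'jaw',np.degrees(np.arctan2(Rm[1,1],Rm[0,1])).round(1),o['width'],o['force'].round(1),o['joints'].round(2))
def show(im,r0,r1,c0,c1,dr,dc):
    h=cv2.cvtColor(im,cv2.COLOR_BGR2HSV)
    L={'g':(h[...,0]>45)&(h[...,0]<85)&(h[...,1]>90),'#':(h[...,1]<50)&(h[...,2]>70),'k':h[...,2]<55}
    for r in range(r0,r1,dr): print('%3d '%r+''.join(next((k for k in L if L[k][r:r+dr,q:q+dc].mean()>.5),'.') for q in range(c0,c1,dc)))
c=cam('wrist',o); ax=np.array([.508,.217])
for d in (180.8,190.8,200.8):
    a=np.radians(d); X=-np.array([np.cos(a),np.sin(a)]); Y=np.array([-X[1],X[0]]); b=ax-.088*X
    for n,cm in(('wrist',c),('top',cam('top')),('side',cam('side'))): print(d,n,'corners',w2p(cm,[[*(b+sx*.053*X+sy*.073*Y),.058] for sx,sy in((-1,-1),(-1,1),(1,1),(1,-1))]).round().astype(int).tolist(),'pill',w2p(cm,[[*(b+.026*X+.017*Y),.052]]).round()[0],'can',w2p(cm,[[*(b+.025*X-.03*Y),.074]]).round()[0])
print('wrist');show(w,0,420,60,520,12,8)
E
python3 fin.py f
```

```text
[0.5065 0.2153 0.0839] jaw 100.0 0.38839938689855563 [-2.  -5.2  5.8] [-0.73  0.49  0.32  1.92 -0.21  0.77  1.45]
180.8 wrist corners [[182, -30], [474, 25], [421, 223], [164, 182]] pill [333. 158.] can [244. 146.]
180.8 top corners [[252, 264], [210, 263], [211, 232], [253, 233]] pill [227. 240.] can [240. 240.]
180.8 side corners [[198, 203], [190, 173], [222, 166], [233, 195]] pill [218. 180.] can [220. 184.]
190.8 wrist corners [[133, -4], [431, -9], [414, 201], [154, 203]] pill [314. 151.] can [222. 156.]
190.8 top corners [[259, 259], [217, 266], [213, 236], [255, 229]] pill [230. 241.] can [243. 239.]
190.8 side corners [[205, 207], [188, 178], [219, 168], [238, 195]] pill [218. 182.] can [223. 186.]
200.8 wrist corners [[91, 31], [380, -34], [404, 179], [148, 226]] pill [294. 148.] can [201. 169.]
200.8 top corners [[265, 254], [225, 268], [216, 239], [255, 225]] pill [233. 241.] can [246. 236.]
200.8 side corners [[212, 210], [188, 184], [216, 170], [242, 195]] pill [219. 184.] can [226. 187.]
wrist
  0 ..........................................................
 12 .........
[... 1428 characters left out ...]
.......
288 ........kkkkkkkkkkk###k..........k##.kkkkkkkkkkk..........
300 .......kkkkkkkkkkk..#.k..........k##..kkkkkkkkkkk.........
312 ##.....kkkkkkkkkkk....................kkkkkkkkkkkkk..####.
324 ......kkkkkkkkkkkk....############....kkkkkkkkkkkkkk######
336 ......kkkkkkkkkkkk..#..............#..kkkkkkkkkkkkkk..k..#
348 ......kkkkkkkkkkkk.k#..............#k.kkkkkkkkkkkkk...k..#
360 .....kkkkkkkkkkkkkkk#..............#k...................##
372 .....kkkkkk...........................................kkkk
384 kkkkkkkkkkkkkkkkkkkkkkkkkkkkkkkkkkkkkkkkkkkkkkkkkkkkkkkkkk
396 kkkkkkkkkkkkkkkkkkkkkkkkkkkkkkkkkkkkkkkkkkkkkkkkkkkkkkkkkk
408 kkkkkkkkkkkkkkkkkkkkkkkkkkkkkkkkkkkkkkkkkkkkkkkkkkkkkkkkkk
```

The lid disc is round and upright at about (226,146), the pill box at (317,145), and the comb is clear at rows 60–84. The base's front screws are level at (96,54) and (466,54). I'll do one last numeric check of the bin against the base, then hand in.

```bash
python3 - <<'E'
from h import *
o=observe(); c=cam('wrist',o); im=cv2.imread('pics/wrist_f.png'); ang=lambda v:np.degrees(np.arctan2(v[1],v[0]))
h=cv2.cvtColor(im,cv2.COLOR_BGR2HSV); m=((h[...,1]<50)&(h[...,2]>70)).astype(np.uint8)
S=[]
for c0 in(80,450):
    y,x=np.nonzero(m[42:70,c0:c0+35]); S.append((x.mean()+c0,y.mean()+42))
w=p2w(c,S,.012)[:,:2]; fr=ang(w[1]-w[0])+90; print(S,'front dir',fr%360, 'dist',np.linalg.norm(w[1]-w[0]))
g=((h[...,0]>45)&(h[...,0]<85)&(h[...,1]>90)).astype(np.uint8); y,x=np.nonzero(g[90:200]); P=p2w(c,[(x.mean(),y.mean()+90)],.052)[0,:2]
y,x=np.nonzero(m[100:195,180:275]); C=p2w(c,[(x.mean()+180,y.mean()+100)],.074)[0,:2]
ax=np.array([.508,.217]); pd=ang(P-ax)%360; cd=ang(C-ax)%360
# bin direction from known in-bin positions: pill (26,17), canister (25,-30)
print('bin dir from pill',pd+np.degrees(np.arctan2(17,62)),'from can',cd-np.degrees(np.arctan2(30,63)), 'dq',np.abs(o['dq']).max())
E
```

```text
[(np.float64(94.7987012987013), np.float64(57.006493506493506)), (np.float64(468.88271604938274), np.float64(51.808641975308646))] front dir 190.7598504252608 dist 0.23858507743112012
bin dir from pill 190.02112844158523 from can 188.0232427731236 dq 0.00162638425582341
```

```bash
python3 -c "
from cell import *
print(sign_off())"
```

```text
the job is handed in; nothing more can be done
None
```

The job is handed in at about 32 s of the 72 s allowed. The comb, green pill box and aluminium canister are in the wide bin, which faces the base's front, and the gripper is still holding the knob.

**What happened:** I picked the comb, then the pill box, then the canister, and finished by turning the carousel about 71° on its knob.
- **Canister fell over:** It toppled in the bin on the first placing, probably because it touched the bin's inner wall, and the board turned about 6°. I picked it up again by the lid, let it swing upright in a light 3 N grip, and set it down standing.
- **Turn corrected:** I measured the 6° shift and allowed for it in the final turn.

**Last checks:**
- **Bin direction:** The base's front measures 190.8°. The bin measures 190.0° from the pill box and 188.0° from the canister, so the two disagree by 2°; both are well within the 10° limit.
- **Grip:** The opening is about 36 mm on the knob at a set 20 N. The grasp point is about 4 mm from the knob's estimated centre, and the arm is still.
- **Canister, pill box and comb:** From the final wrist image, the canister's lid shows as a round, level disc, the pill box is lid up beside it, and the comb lies flat and clear of both. I had used up my picture views, so I checked these by pixel measurements rather than by eye.
- **Not checked:** I did not measure the leave-alone things again at the end. I had no sign of touching any of them.

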